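# Pack the last oil bottle and close the case

## Task

Stand the loose black-capped amber bottle upright in the empty half of the wooden bottle case, then take the lid out of its rack and fit it on the case, handle up and flush with the rim all round. Finally swing the red-tipped clamp fully down onto the lid. Leave the other things on the table where they are, and leave the two stored bottles standing.

Things in the scene. Friction and masses are not known exactly. Their poses are not given: they have to be found in the camera images.
- bottle: amber glass bottle with black cap and paper label, to be packed: 33 mm diameter, 80 mm tall, the cap being the top 29 mm; 80 g nominal. Stands alone on the table. Origin: centre of its underside, z up.
- case: open wooden case fixed to the table, 140 (x) x 190 (y) x 104 mm tall; origin: centre of underside, z up; clamp on its -x side. Floor and walls 8 mm thick (mouth 124 x 174 mm). A ledge 8 mm wide runs round inside, top 94 mm above the table; cavity below it 108 x 158 mm. A 6 mm divider at y = 0, its top 78 mm up, makes two halves: +y holds two stored bottles, -y is empty.
- case_seat (a point): centre of the case's mouth at the height of the ledge, 94 mm above the table, on which the lid's underside rests; axes as the case's.
- case_empty (a point): centre of the floor of the empty half (8 mm above the table); that half is 108 mm (x) by 76 mm (y).
- clamp_hinge (a point): axis of the clamp's hinge, on the middle of the case's -x side, 76 mm from the case's centre and 109.5 mm above the table; the axis runs along the case's y.
- clamp_end (a point): middle of the outer (when shut: upper) face of the clamp's red tip, 46 mm from the hinge axis and 4 mm from the arm's mid-plane.
- clamp (a joint): clamp angle: flat steel arm 57 mm long from the hinge axis, 24 mm wide, 8 mm thick, red tip. 0: shut, level over rim and lid edge, pointing to the case's +x, underside 1.5 mm above a flush lid; pi/2: straight up; starts at 1.75 to 1.95, leaning to the robot; limit 2.0. Stays where left; 0.12 N m (3 N at the tip) moves it. A lid not flush keeps it from shutting.
- rack: dark wooden stand fixed to the table, base 110 x 130 x 12 mm; two upright boards 110 mm long (y), 12 mm thick, tops 57 mm above the table, leave a slot 13 mm wide between them, where the lid stands on edge. Origin: centre of its underside; x across the slot (away from the robot), y along it. The table between rack and case is free but for the loose bottle.
- lid: loose flat plywood lid, 120 (x) x 170 (y) x 10 mm, about 170 g, plain underside. Fits the case's mouth with 2 mm to spare each side, either way round. Origin: centre of its underside; z out of the top face, which carries the handle. Starts on edge in the rack, long side level: -x edge up (132 mm above the table), +x edge on the rack's base (12 mm), handle pointing to the rack's +x.
- lid_handle (a point): middle of the top of the lid's handle, 40 mm above the lid's underside: a dark wooden bar 14 mm wide (lid's x), 70 mm long (lid's y), standing 30 mm off the top face at its centre.
- stored_a: amber bottle, same as the loose one, already in the case; origin at the centre of its underside.
- stored_b: second amber bottle already in the case; origin at the centre of its underside.
- spray: green glass spray bottle with black pump, 44 mm diameter, 132 mm tall; not part of the job; origin at its underside's centre.
- mug: black mug, 76 mm diameter, 85 mm tall, with a handle; not part of the job; origin at its underside's centre.
- spoon: wooden spoon lying flat, 170 mm long; not part of the job; origin at its underside's centre.
- bowl: small black bowl, 100 mm diameter, 45 mm tall; not part of the job; origin at its underside's centre.
- soap: white bar of soap, 55 x 80 x 28 mm; not part of the job; origin at its underside's centre.
- vial: small amber jar with yellow cap, 28 mm diameter, 50 mm tall; not part of the job; origin at its underside's centre.
There are look-alikes about, which are no part of the job. Leave any blue or purple look-alike of the bottle alone.

How it is judged:
By the outcome, as a careful person would: the job done as asked, in the order asked, and still so for the second after the job is handed in, with the robot touching nothing.
It also fails if it takes over 72 s, if anything falls off the work surface, if the arm or the gripper's body presses on something with over 40 N, if the wrist force passes 120 N, or if a joint passes its speed limit or range.

## Robot

A 6-joint arm with a two-finger parallel gripper is mounted at the origin on the work surface. World frame = base frame: x ahead of the robot, y to its left, z up, the work surface at z = 0. Lengths are in m, angles in rad, forces in N, time in s.
With the tool pointing down it reaches from about 0.4 to 0.925 m from the base axis. Payload 3.4 kg.
Tool frame: the origin (TCP) lies on the centre line of the jaws, within the pads' length; the fingertips stand 25 mm ahead of it and the grasp point (between the pads) lies 6 mm ahead of it (ctrl.finger_overhang is the z of the fingertips in the tool frame, in m); z points along the fingers, y is the line along which they close (so a half turn about z gives the same grasp; the last joint's range is limited). The gripper opens to 85 mm and grips with 20 to 120 N. Pads are 22 mm wide; open, the fingers measure 114 mm over their backs; the gripper's body (76 mm by 85 mm) begins 54 mm behind the grasp point. The pads swing forward as they close: fully open they stand 13 mm farther back than shut.
Start: joints at [-1.246, 0.307, 1.506, -0, 1.328, -0.073], TCP at [0.223, -0.53, 0.256] pointing down, gripper open.
Joint ranges: [-3.12, 3.12], [-1.05, 2.28], [0.14, 2.33], [-1.42, 4.57], [0.1, 2.73], [-2.68, 2.68]. Speed limits (rad/s): [2.57, 2.57, 3.14, 3.14, 3.14, 3.14].

## Interface

Orientations are given as a rotation vector (axis times angle).
In Python, from workcell import ctrl gives the robot as it stands.
- The arm moves only by the shell command python3 -m inch 'ROWS' [FORCE]. ROWS is JSON, a list of rows, each a list of 7 numbers: the closure, from 0 (fully open) to 1 (shut), then the shift along the tool's x, y, z each as a share of 4 cm, from -1 to 1, then the turn, a rotation vector about the tool's x, y, z each as a share of 360 degrees, from -1 to 1. In form: [[claw, tx, ty, tz, ax, ay, az], ...]. A call has 1 to 8 rows; each row shifts and turns the commanded pose from where the row before left it, along the tool's axes as they then stand; what a row does not reach is not made up. A row lasts 1/12 s, in which the tool goes at most 41.7 mm and 7.16 degrees, less where a joint would pass 70% of its speed; a pose out of reach is approached as far as the arm can. A call with a number of a shift or a turn outside -1 to 1 is refused whole. A call with a gripper value outside its range is refused whole. The fingers move at their own pace and stop on an object; FORCE is the grip in N (left out, the last holds). Time passes only in rows, so rows that do not move let the fingers close. It gives the time, the measured TCP pose, the force, the opening and the grip force at its end, in the units of the state.
- ctrl.get_obs(): the state, without advancing time (a new reading comes with each control period).
- ctrl.camera(name): name is "side" or "top" or "wrist"; returns a dict with "pixels" (400x640x3 uint8, blue, green, red), "mtx" (3x3 intrinsics, pixels), "origin" and "attitude" of the camera in the world. Camera axes: x right, y up, looking along -z (the intrinsics and any distortion apply to the point x, -y, -z); pixel columns grow to the right and rows downward; lengths in m; the calibration is good to about 2 mm. A picture is of the moment at which its call begins. There is no depth.
- ctrl.close_job(): hands the job in; it is judged then, once.
Trained networks look in a picture, given as the dict that the camera call returned (one of the last four; its "shot" number tells which), for a name from the list of things; names that differ only in an ending like _2 or _b are one class to them, and where a whole thing is asked for, a point or a joint stands for the part that bears it (a point fixed in the world has none). Each returns a list of dicts, best first, with "confidence" (0 to 1); they miss things now and then, are a little off and sometimes report something else, mostly with a low value. They report only what shows in the picture. A call takes as long as a camera call. They do not tell look-alikes from the thing itself.
- ctrl.look_for(picture, query): "box" ([centre column, centre row, width, height] in pixels, round what is visible of it).
- ctrl.trace(picture, query): "region" (400x640 bool, what is visible of it) and "box" ([centre column, centre row, width, height] in pixels, round what is visible of it).
The state is a dict: "time_s": time; "joints": joint angles; "qd": joint speeds; "joint_efforts": joint torques, N m; "tool_pos": TCP position; "ee_rot": TCP orientation; "ft_force": force on the tool from outside, world axes, zero at the start; "ft_torque": the same for the moment, N m; "width": opening from 0.0 (shut) to 1.0 (fully open); "grip_force": force on a finger pad.
Only numpy, scipy, OpenCV 4.12 (cv2) and the standard library are available. Lean on these libraries where they do the work, as an engineer would, in place of code of your own. Each camera call takes 0.05 s, during which the arm holds its last target. There are 200 camera calls.

## Working session

There is one attempt and no reset: what is moved stays moved. The work goes in short steps, Python scripts to look and compute and a shell command to move; the robot and the scene stay as the last step left them, time stands still between calls to the robot, and variables do not carry over. Pictures are saved under pics/ and viewed, at most 10 in all, crops included, and the job is handed in when it is done.

```bash
ls; mkdir -p pics
python3 - <<'E'
from workcell import ctrl
import cv2,numpy as np
o=ctrl.get_obs();print({k:np.round(v,3).tolist() for k,v in o.items()})
ims=[]
for n in ["top","side"]:
    p=ctrl.camera(n);print(n,np.round(p["mtx"],1).tolist(),np.round(p["origin"],4),np.round(p["attitude"],4).tolist(),p.keys())
    cv2.imwrite(f"pics/{n}0.png",p["pixels"])
    for q in ["bottle","case","clamp","rack","lid","lid_handle","vial"]:
        for d in ctrl.look_for(p,q)[:5]:print(q,np.round(d["box"],1),round(d["confidence"],2))
E
```

```text
pics
{'time_s': 0.0, 'joints': [-1.245, 0.308, 1.508, 0.0, 1.328, -0.074], 'qd': [0.001, 0.0, -0.0, -0.001, -0.003, -0.0], 'joint_efforts': [-0.0, -45.754, -25.191, -0.0, 0.013, -0.0], 'tool_pos': [0.223, -0.529, 0.255], 'ee_rot': [-3.077, -0.622, 0.0], 'ft_force': [-0.291, 0.315, 0.152], 'ft_torque': [0.028, -0.052, 0.024], 'grip_force': 0.0, 'width': 0.999}
top [[471.2, 0.0, 321.7], [0.0, 471.2, 202.5], [0.0, 0.0, 1.0]] [ 0.3701 -0.0148  1.4394] [0.1346, -0.1334, -1.5504] dict_keys(['pixels', 'mtx', 'origin', 'attitude', 'shot'])
bottle [276.9 173.4  15.5  17.6] 0.7
bottle [330.4 153.    8.1  22. ] 0.7
bottle [340.9 175.6  13.9  16.9] 0.69
bottle [301.6 193.2  12.9  17.7] 0.47
case [398.3 222.9  74.6  60.9] 0.7
clamp [398.4 172.2  11.5  13.6] 0.55
clamp [403.2 248.   12.8  11.2] 0.52
clamp [399.9 220.4  73.2  59.7] 0.5
rack [229.4 229.7  49.   46.3] 0.71
lid [222.9 222.1  67.9  20.1] 0.65
lid_handle [223.9 221.1  66.1  22.8] 0.97
vial [399.9 170.4   9.   13.8] 0.62
side [[514.5, 0.0, 320.5], [0.0, 514.5, 204.4], [0.0, 0.0, 1.0]] [0.0825 0.9528 1.0806] [0.2706, -1.0851, -2.4286] dict_keys(['pixels', 'mtx', 'origin', 'attitude', 'shot'])
bottle [267.4 236.6  16.9  30.2] 0.78
bottle [302.9 200.7  11.1  30.2] 0.69
bottle [301.4 227.7  13.5  28.5] 0.64
bottle [283.  195.7  15.4  26.2] 0.64
bottle [292.2 286.1  51.9  70.3] 0.58
case [369.7 177.9  67.2  71.1] 0.57
clamp [398.5 163.8  11.6  14.3] 0.59
rack [290.2 305.6  61.6  54.9] 0.64
lid_handle [292.1 287.9  46.   71.9] 0.68
lid_handle [399.4 163.6  12.1  17. ] 0.6
vial [327.5 168.2   8.7  13.1] 0.62
vial [435.1 160.2  42.4   9.1] 0.26
```

View pics/top0.png

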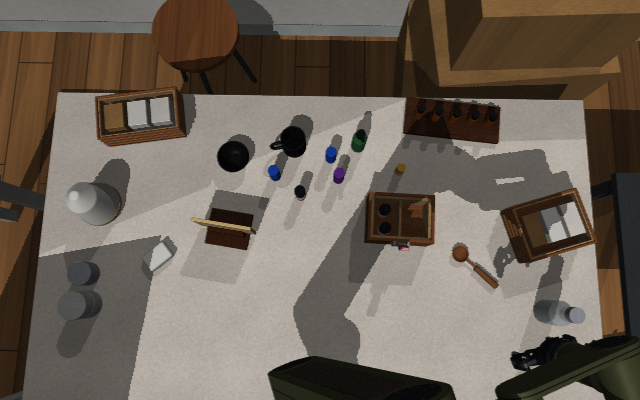

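View pics/side0.png

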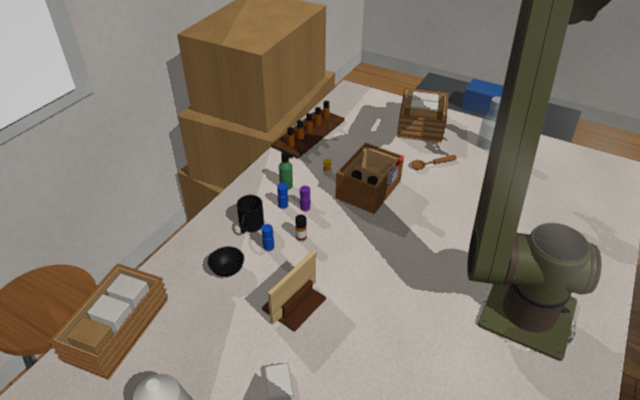

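The loose amber bottle is at top (300,193) and side (301,228). The case is at top (400,219) with its stored bottles on the left (+y) and the clamp on the robot side. The rack and lid are at top (228,229). Next I fit model silhouettes to the traced regions.

```bash
cat > h.py <<'E'
from workcell import ctrl
import cv2,numpy as np
from scipy.spatial.transform import Rotation as R
from scipy.optimize import minimize
def proj(p,X):
    c=(np.atleast_2d(X)-p["origin"])@R.from_rotvec(p["attitude"]).as_matrix()
    c=c*[1,-1,-1]; u=c@np.array(p["mtx"]).T
    return u[:,:2]/u[:,2:]
def ray(p,uv,z):
    d=np.linalg.inv(p["mtx"])@[uv[0],uv[1],1]; d=R.from_rotvec(p["attitude"]).as_matrix()@(d*[1,-1,-1])
    o=np.array(p["origin"]); return o+d*(z-o[2])/d[2]
def box(sx,sy,z0,z1): return np.array([[a*sx/2,b*sy/2,z] for a in(-1,1) for b in(-1,1) for z in(z0,z1)])
def cyl(r,z0,z1):
    t=np.linspace(0,2*np.pi,24); return np.array([[r*np.cos(a),r*np.sin(a),z] for a in t for z in(z0,z1)])
def place(pts,x,y,yaw,z=0): return R.from_euler('z',yaw).apply(pts)+[x,y,z]
def mask(p,parts,S=4):
    m=np.zeros((400*S,640*S),np.uint8)
    for X in parts:
        h=cv2.convexHull(((proj(p,X)+.5)*S*16).astype(np.int32)); cv2.fillConvexPoly(m,h,1,shift=4)
    return cv2.resize(m.astype(np.float32),(640,400),interpolation=cv2.INTER_AREA)
def fit(obs,parts,x0,step=(.01,.01,.1)):
    # obs: [(pic,region)]; parts(x)->list of point sets
    def f(x):
        s=0
        for p,r in obs:
            m=mask(p,parts(x)); s+=np.abs(m-r).sum()/r.sum()
        return s
    x0=np.array(x0,float); sim=np.vstack([x0]+[x0+np.eye(len(x0))[i]*step[i] for i in range(len(x0))])
    r=minimize(f,x0,method="Nelder-Mead",options=dict(initial_simplex=sim,xatol=2e-4,fatol=1e-4,maxiter=150))
    return r.x,r.fun
def pick(p,q,uv):
    L=[d for d in ctrl.trace(p,q)]
    L=[d for d in L if np.hypot(d["box"][0]-uv[0],d["box"][1]-uv[1])<25]
    return max(L,key=lambda d:d["confidence"]) if L else None
E
python3 - <<'E'
from h import *
P={n:ctrl.camera(n) for n in("top","side","wrist")}
cv2.imwrite("pics/w0.png",P["wrist"]["pixels"])
U=dict(case=((400,219),(370,178)),bottle=((301,193),(301,228)),lid=((223,225),(293,288)))
M=dict(case=lambda x:[place(box(.14,.19,0,.104),*x)],
 bottle=lambda x:[place(cyl(.0165,0,.08),x[0],x[1],0)],
 lid=lambda x:[place(np.array([[a,b,z] for a in(-.005,.005) for b in(-.085,.085) for z in(.012,.132)]),*x),place(np.array([[a,b,z] for a in(.005,.035) for b in(-.035,.035) for z in(.065,.079)]),*x)])
for q,(a,b) in U.items():
    obs=[]
    for n,uv in(("top",a),("side",b)):
        d=pick(P[n],q,uv); print(q,n,d and (np.round(d["box"],1),round(d["confidence"],2),int(d["region"].sum())))
        if d: obs.append((P[n],d["region"].astype(np.float32)))
    g=ray(P["top"],a,.05)
    x0=[g[0],g[1],0.05]; 
    for o in [obs]+[[k] for k in obs]:
        x,f=fit(o,M[q],x0 if q!="bottle" else x0[:2]); print("  ",np.round(x,4),round(f,3))
p=P["wrist"];print(p["origin"],p["attitude"],p["mtx"])
c=np.hstack([cv2.resize(P["top"]["pixels"][160:260,340:460],None,fx=3.3,fy=3.3),cv2.resize(P["top"]["pixels"][160:260,170:290],None,fx=3.3,fy=3.3)])
cv2.imwrite("pics/c0.png",c)
E
```

```text
case top (array([400.2, 221.6,  76.7,  61. ]), 0.86, 3376)
case side (array([370.4, 177.6,  71.2,  73.9]), 0.72, 3275)
   [ 0.5617 -0.2392 -0.0544] 0.217
   [ 0.5631 -0.2389 -0.0449] 0.116
   [ 0.5601 -0.2422 -0.0576] 0.078
bottle top None
bottle side (array([300.5, 226.2,  10.2,  27.6]), 0.84, 313)
   [0.6389 0.0541] 0.067
   [0.6389 0.0541] 0.067
lid top (array([220.6, 221.1,  63.1,  24. ]), 0.56, 530)
lid side (array([290.5, 287.3,  48.6,  76.6]), 0.61, 1388)
   [ 0.5328  0.269  -0.146 ] 0.526
   [ 0.5334  0.2727 -0.1714] 0.257
   [ 0.5333  0.2675 -0.1417] 0.243
[ 0.29466786 -0.50034941  0.37351751] [-0.27089     0.17978705 -1.16303842] [[289.25263278   0.         320.31491286]
 [  0.         289.25263278 201.58918792]
 [  0.           0.           1.        ]]
```

View pics/c0.png

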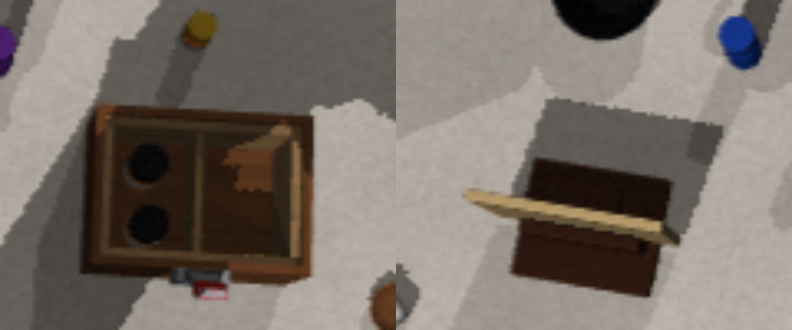

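The crop shows the empty half on the right and the clamp upright on the robot side. The lid stands in the rack with its handle hidden behind it. I'm moving to a hover between the bottle and the case for a close wrist view.

```bash
cat > plan.py <<'E'
# usage: plan.py x y z phi_deg tilt_deg [N] : tool x heading phi; tilt = rotation about horizontal axis normal... see code
import sys,numpy as np
from workcell import ctrl
from scipy.spatial.transform import Rotation as R
def down(phi,tilt=0,axis=0):
    # tilt>0 about world-horizontal axis at heading `axis` deg
    c,s=np.cos(np.radians(phi)),np.sin(np.radians(phi))
    M=R.from_matrix(np.array([[c,s,0],[s,-c,0],[0,0,-1]]).T.T)
    a=np.radians(axis); return R.from_rotvec(np.radians(tilt)*np.array([np.cos(a),np.sin(a),0]))*M
def rows(pos,rot,N=None):
    o=ctrl.get_obs(); R0=R.from_rotvec(o["ee_rot"]); p=R0.inv().apply(np.array(pos)-o["tool_pos"]); r=(R0.inv()*rot).as_rotvec()
    n=max(int(np.ceil(max(np.linalg.norm(p)/.039,np.degrees(np.linalg.norm(r))/7))),1)
    n=N or n
    S=sum(R.from_rotvec(r*k/n).as_matrix() for k in range(n)); t=np.linalg.solve(S,p)
    print("N",n,"shift",np.round(t/.04,3),"turn",np.round(r/n/2/np.pi,4),"| total dist mm",np.round(p*1000,1),"turn deg",np.round(np.degrees(r),1))
if __name__=="__main__":
    a=[float(v) for v in sys.argv[1:]]
    tilt,axis=(a[4],a[5]) if len(a)>5 else (0,0)
    rows(a[:3],down(a[3],tilt,axis),int(a[6]) if len(a)>6 else None)
E
python3 plan.py .56 -.05 .33 87
```

```text
N 16 shift [ 0.965 -0.034 -0.115] turn [-0.      0.     -0.0111] | total dist mm [ 496.7 -311.5  -73.7] turn deg [ -0.    0.  -64.1]
```

```bash
python3 -m inch '[[0,0.96,-0.03,-0.12,0,0,-0.011],[0,0.96,-0.03,-0.12,0,0,-0.011],[0,0.96,-0.03,-0.12,0,0,-0.011],[0,0.96,-0.03,-0.12,0,0,-0.011],[0,0.96,-0.03,-0.12,0,0,-0.011],[0,0.96,-0.03,-0.12,0,0,-0.011],[0,0.96,-0.03,-0.12,0,0,-0.011],[0,0.96,-0.03,-0.12,0,0,-0.011]]' && python3 -m inch '[[0,0.96,-0.03,-0.12,0,0,-0.011],[0,0.96,-0.03,-0.12,0,0,-0.011],[0,0.96,-0.03,-0.12,0,0,-0.011],[0,0.96,-0.03,-0.12,0,0,-0.011],[0,0.96,-0.03,-0.12,0,0,-0.011],[0,0.96,-0.03,-0.12,0,0,-0.011],[0,0.96,-0.03,-0.12,0,0,-0.011],[0,0.96,-0.03,-0.12,0,0,-0.011]]'
python3 - <<'E'
from h import *
p=ctrl.camera("wrist");cv2.imwrite("pics/w1.png",p["pixels"]);t=ctrl.camera("top")
print(ctrl.get_obs()["tool_pos"],ctrl.get_obs()["joints"])
for q in ["bottle","case","lid","rack","clamp"]:
    for d in ctrl.look_for(p,q)[:5]:print(q,np.round(d["box"],1),round(d["confidence"],2))
print(proj(p,[[.561,-.24,.1],[.639,.054,.04],[.533,.27,.13],[.49,-.24,.1095]]))
E
```

```text
time_s: 1.92
tool_pos: [0.4623, -0.3398, 0.2949]
ee_rot: [2.79, 1.444, 0.0]
ft_force: [0.3, -0.9, 0.6]
width: 1.003
grip_force: 0.0
time_s: 2.58
tool_pos: [0.5643, -0.0536, 0.3333]
ee_rot: [2.29, 2.15, 0.001]
ft_force: [-0.6, 0.3, -0.3]
width: 0.998
grip_force: 0.0
[ 0.56444483 -0.04987825  0.33412658] [-0.16460209  0.24507941  1.39813511  0.00314478  1.49687865 -0.10646963]
bottle [413.4 167.9  40.1  32.4] 0.85
bottle [461.1 146.1  53.1  34.7] 0.83
bottle [375.6  81.2  35.1  29. ] 0.81
bottle [424.   15.7  40.3  31.3] 0.67
bottle [504.5  44.2  96.6  83.8] 0.56
case [312.1 285.  131.  137. ] 0.56
clamp [263.3 324.6  29.   46.5] 0.84
[[ 326.11289697  303.00954724]
 [ 371.62830645   81.84604706]
 [ 255.47297508 -209.50587348]
 [ 275.71051528  310.02131534]]
```

View pics/w1.png

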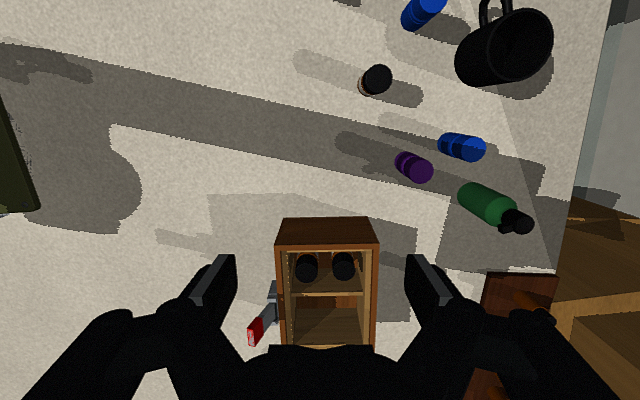

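The wrist view shows the loose bottle's cap at (376,80), the case at (325,285) and the clamp at (262,322).

```bash
python3 - <<'E'
from h import *
p=ctrl.camera("wrist")
d=pick(p,"bottle",(375,81)); print(d["box"])
print("bottle",fit([(p,d["region"].astype(np.float32))],lambda x:[place(cyl(.0165,0,.08),x[0],x[1],0)],[.639,.054]))
d=pick(p,"case",(320,285)); r=d["region"].astype(np.float32); 
import h
m0=h.mask
W=np.ones((400,640),np.float32); W[335:]=0; W[:,:277]*=1
clamp=ctrl.trace(p,"clamp"); 
for c in clamp: 
    print("clamp",c["box"],c["confidence"])
if clamp: W[cv2.dilate(clamp[0]["region"].astype(np.uint8),np.ones((5,5)))>0]=0
g=p["pixels"]; 
h.mask=lambda *a,**k:m0(*a,**k)*W
rf=cv2.morphologyEx(r,cv2.MORPH_CLOSE,np.ones((25,25)))*W
for rr in (r*W,rf): print("case",rr.sum(),fit([(p,rr)],lambda x:[place(box(.14,.19,0,.104),*x)],[.561,-.24,-.05]))
h.mask=m0
v=p["pixels"].copy()
import subprocess
for x in [fit([(p,rf)],lambda x:[place(box(.14,.19,0,.104),*x)],[.561,-.24,-.05])[0]]: pass
for sx,sy,z in((.14,.19,.104),(.124,.174,.104),(.108,.158,.094),(.14,.19,0)):
    q=proj(p,place(box(sx,sy,z,z)[[0,2,6,4]],*x)); cv2.polylines(v,[(q*16).astype(np.int32)],True,(0,255,0),1,shift=4)
cv2.imwrite("pics/w2.png",cv2.resize(v[200:350,250:400],None,fx=4,fy=4,interpolation=cv2.INTER_NEAREST))
E
python3 plan.py .639 .054 .16 87
```

```text
[376.9, 77.3, 38.1, 36.3]
bottle (array([0.64035581, 0.05451415]), np.float64(0.05717165768146515))
clamp [262.9, 322.8, 24.2, 50.4] 0.83
case 10990.0 (array([ 0.56221114, -0.23989445, -0.04547373]), np.float64(0.1374203860759735))
case 12382.0 (array([ 0.56199817, -0.23932935, -0.0477669 ]), np.float64(0.03521745279431343))
N 6 shift [0.48  0.286 0.72 ] turn [-0.      0.     -0.0004] | total dist mm [115.6  67.8 172.8] turn deg [-0.   0.  -0.9]
```

View pics/w2.png

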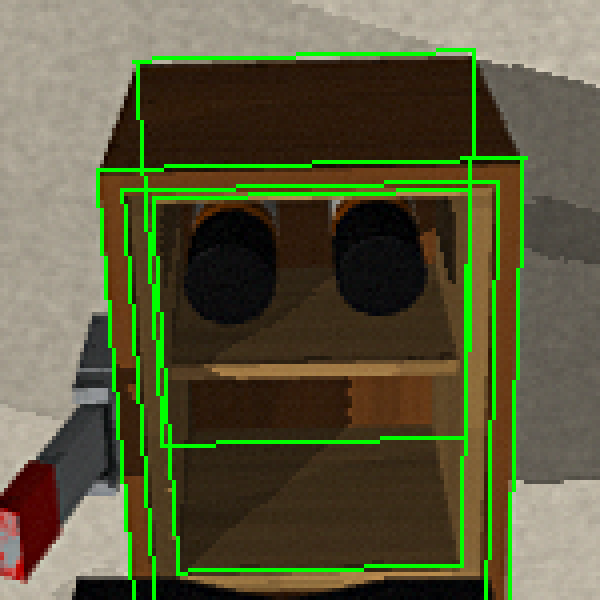

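The overlay agrees with the picture to about 2 mm, so I'm going for the bottle.

```bash
python3 -m inch '[[0,0.49,0.3,0.72,0,0,0],[0,0.49,0.3,0.72,0,0,0],[0,0.49,0.3,0.72,0,0,0],[0,0.49,0.3,0.72,0,0,0],[0,0.49,0.3,0.72,0,0,0],[0,0.49,0.3,0.72,0,0,0],[0,0,0,0,0,0,0]]'; python3 plan.py .6403 .0545 .074 87
```

```text
time_s: 3.72
tool_pos: [0.642, 0.0594, 0.1534]
ee_rot: [-2.288, -2.143, 0.009]
ft_force: [-1.5, -0.1, -0.1]
width: 0.999
grip_force: 0.0
N 3 shift [-0.042 -0.008  0.662] turn [-0.0005 -0.0001 -0.0007] | total dist mm [-5.1 -0.7 79.4] turn deg [-0.5 -0.1 -0.7]
```

```bash
python3 -m inch '[[0,-0.11,0,0.66,0,0,0],[0,0,0,0.66,0,0,0],[0,0,0,0.66,0,0,0],[0,0,0,0,0,0,0],[0.9,0,0,0,0,0,0],[0.9,0,0,0,0,0,0],[0.9,0,0,0,0,0,0],[0.9,0,0,0,0,0,0]]' 40;  python3 -m inch '[[0.9,0,0,0,0,0,0],[0.9,0,0,0,0,0,0],[0.9,0,0,0,0,0,0]]'
```

```text
time_s: 4.38
tool_pos: [0.6445, 0.0526, 0.0834]
ee_rot: [2.292, 2.145, 0.005]
ft_force: [0.1, 0.4, -0.6]
width: 0.457
grip_force: 0.1
time_s: 4.63
tool_pos: [0.6439, 0.0528, 0.0833]
ee_rot: [2.292, 2.146, 0.004]
ft_force: [-1.3, 0.2, 6.4]
width: 0.373
grip_force: 38.8
```

```bash
python3 -m inch '[[0.9,0,0,-0.9,0,0,0],[0.9,0,0,-0.9,0,0,0],[0.9,0,0,-0.9,0,0,0],[0.9,0,0,-0.9,0,0,0]]'; python3 plan.py .5598 -.2804 .22 86.9
```

```text
time_s: 4.97
tool_pos: [0.6427, 0.0529, 0.2273]
ee_rot: [2.293, 2.147, 0.001]
ft_force: [0.3, 0.6, -1.0]
width: 0.372
grip_force: 39.7
N 9 shift [-0.938 -0.174  0.02 ] turn [ 0.     -0.     -0.0002] | total dist mm [-338.   -60.8    7.3] turn deg [ 0.  -0.  -0.7]
```

```bash
python3 -m inch '[[0.9,-0.94,-0.17,0,0,0,0],[0.9,-0.94,-0.17,0,0,0,0],[0.9,-0.94,-0.17,0,0,0,0],[0.9,-0.94,-0.17,0,0,0,0],[0.9,-0.94,-0.17,0,0,0,0],[0.9,-0.94,-0.17,0,0,0,0],[0.9,-0.94,-0.17,0,0,0,0],[0.9,-0.94,-0.17,0,0,0,0]]'; python3 -m inch '[[0.9,-0.94,-0.17,0,0,0,0],[0.9,0,0,0,0,0,0]]'; python3 plan.py .5598 -.2804 .11 86.9
```

```text
time_s: 5.63
tool_pos: [0.5682, -0.2454, 0.2261]
ee_rot: [2.292, 2.146, 0.001]
ft_force: [0.0, -0.3, -0.6]
width: 0.373
grip_force: 39.9
time_s: 5.8
tool_pos: [0.558, -0.2882, 0.226]
ee_rot: [2.296, 2.137, -0.005]
ft_force: [0.3, -0.2, -1.1]
width: 0.374
grip_force: 39.9
N 3 shift [0.069 0.01  0.966] turn [ 0.0001  0.0003 -0.0009] | total dist mm [  8.5   1.1 115.9] turn deg [ 0.1  0.3 -1. ]
```

```bash
python3 -m inch '[[0.9,0,0,0.8,0,0,0],[0.9,0,0,0.8,0,0,0],[0.9,0,0,0.8,0,0,0],[0.9,0,0,0.5,0,0,0],[0.9,0,0,0.2,0,0,0],[0.9,0,0,0.1,0,0,0],[0.9,0,0,0,0,0,0]]'; python3 plan.py .5598 -.2804 .0925 86.9
```

```text
time_s: 6.38
tool_pos: [0.5599, -0.2808, 0.0972]
ee_rot: [2.293, 2.147, 0.0]
ft_force: [-0.2, 0.3, 0.0]
width: 0.373
grip_force: 40.0
N 1 shift [ 0.009 -0.002  0.118] turn [ 0.      0.     -0.0019] | total dist mm [ 0.4 -0.1  4.7] turn deg [ 0.   0.  -0.7]
```

```bash
python3 -m inch '[[0.9,0,0,0.1,0,0,0],[0.9,0,0,0.03,0,0,0],[0.35,0,0,0,0,0,0],[0.35,0,0,0,0,0,0],[0.35,0,0,0,0,0,0],[0.35,0,0,0,0,0,0]]'; python3 -m inch '[[0.35,0,0,-0.5,0,0,0],[0.35,0,0,-1,0,0,0],[0.35,0,0,-1,0,0,0],[0.35,0,0,-1,0,0,0],[0.35,0,0,-1,0,0,0],[0.35,0,0,0,0,0,0]]'
python3 - <<'E'
from h import *
p=ctrl.camera("top");cv2.imwrite("pics/t1.png",cv2.resize(p["pixels"][170:270,340:460],None,fx=4,fy=4))
for d in ctrl.look_for(p,"bottle"):print(np.round(d["box"],1),round(d["confidence"],2))
E
```

```text
time_s: 6.88
tool_pos: [0.56, -0.2811, 0.0926]
ee_rot: [2.293, 2.146, 0.001]
ft_force: [0.4, 0.3, 0.3]
width: 0.65
grip_force: 0.0
time_s: 7.38
tool_pos: [0.5637, -0.2832, 0.2821]
ee_rot: [2.281, 2.135, 0.008]
ft_force: [1.3, -0.6, 1.1]
width: 0.65
grip_force: 0.0
[409.1 221.3   3.5   8. ] 0.54
[339.9 175.6  12.9  17.1] 0.5
[328.7 155.1  10.8  16.9] 0.47
[274.1 171.8  13.7  16.3] 0.43
```

```bash
python3 plan.py .62 .25 .28 -8.6; grep -n . /dev/null
python3 - <<'E'
from plan import *
# second stage, from planned pose
p1=np.array([.62,.25,.28]);R1=down(-8.6);R2=down(-8.6,45,81.4);p2=np.array([.65,.252,.165])
p=R1.inv().apply(p2-p1);r=(R1.inv()*R2).as_rotvec();n=7
S=sum(R.from_rotvec(r*k/n).as_matrix() for k in range(n));print(np.linalg.solve(S,p)/.04,r/n/2/np.pi)
E
```

```text
N 14 shift [ 0.804 -0.71  -0.012] turn [ 0.0001 -0.      0.0188] | total dist mm [534.3  24.   -6.3] turn deg [ 0.4 -0.1 94.8]
[ 0.24065008 -0.02308419  0.36207954] [-2.91410415e-18 -1.78571429e-02 -6.47578699e-19]
```

View pics/t1.png

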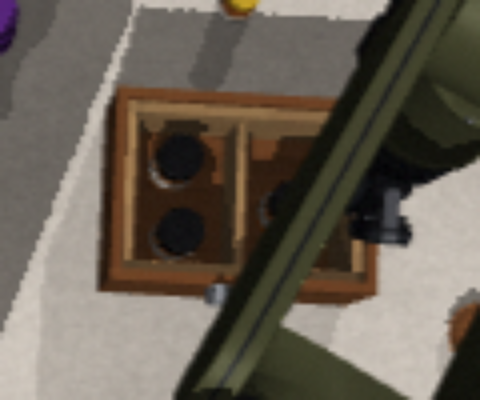

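The packed bottle's cap is at crop (280,205), upright in the empty half and partly hidden by the arm. Next is the lid.

```bash
python3 -m inch '[[0,0.8,-0.71,0,0,0,0.019],[0,0.8,-0.71,0,0,0,0.019],[0,0.8,-0.71,0,0,0,0.019],[0,0.8,-0.71,0,0,0,0.019],[0,0.8,-0.71,0,0,0,0.019],[0,0.8,-0.71,0,0,0,0.019],[0,0.8,-0.71,0,0,0,0.019]]'; python3 -m inch '[[0,0.8,-0.71,0,0,0,0.019],[0,0.8,-0.71,0,0,0,0.019],[0,0.8,-0.71,0,0,0,0.019],[0,0.8,-0.71,0,0,0,0.019],[0,0.8,-0.71,0,0,0,0.019],[0,0.8,-0.71,0,0,0,0.019],[0,0.8,-0.71,0,0,0,0.019],[0,0,0,0,0,0,0]]'; python3 plan.py .65 .252 .165 -8.6 45 81.4
python3 - <<'E'
from h import *
p=ctrl.camera("top");print(ctrl.get_obs()["joints"])
for d in ctrl.look_for(p,"bottle"):print(np.round(d["box"],1),round(d["confidence"],2))
E
```

```text
time_s: 8.07
tool_pos: [0.4723, -0.0191, 0.2702]
ee_rot: [-2.953, -1.068, 0.006]
ft_force: [0.4, 0.5, -0.2]
width: 0.998
grip_force: 0.0
time_s: 8.73
tool_pos: [0.608, 0.2252, 0.2684]
ee_rot: [-3.135, 0.162, -0.001]
ft_force: [-0.6, -0.5, -0.1]
width: 1.0
grip_force: 0.0
N 7 shift [ 0.258 -0.111  0.312] turn [ 0.0004 -0.0179  0.001 ] | total dist mm [ 38.9 -30.7 103.5] turn deg [  0.9 -45.    2.6]
[2.86512205e-01 3.97661133e-01 1.33187485e+00 4.63971636e-04
 1.41516362e+00 1.95625449e+00]
[221.8 222.4  65.9  21.1] 0.74
[412.1 222.3  13.5  15.7] 0.72
[340.4 176.1  11.9  16.7] 0.6
[330.9 154.    5.6  18.6] 0.54
```

```bash
python3 -m inch '[[0,0.26,-0.11,0.31,0,-0.018,0.001],[0,0.26,-0.11,0.31,0,-0.018,0.001],[0,0.26,-0.11,0.31,0,-0.018,0.001],[0,0.26,-0.11,0.31,0,-0.018,0.001],[0,0.26,-0.11,0.31,0,-0.018,0.001],[0,0.26,-0.11,0.31,0,-0.018,0.001],[0,0.26,-0.11,0.31,0,-0.018,0.001],[0,0,0,0,0,0,0]]';python3 - <<'E'
from h import *
p=ctrl.camera("wrist");cv2.imwrite("pics/w3.png",p["pixels"])
print(ctrl.get_obs()["tool_pos"],ctrl.get_obs()["joints"])
for q in ["lid","lid_handle","rack"]:
    for d in ctrl.trace(p,q)[:3]:print(q,np.round(d["box"],1),round(d["confidence"],2),d["region"].sum())
t=-.146
L=np.array([[.005,-.085,.132],[.005,.085,.132],[.035,-.035,.065],[.035,.035,.065],[.035,.035,.079],[.035,-.035,.079]])
print(np.round(proj(p,place(L,.5328,.269,t))))
E
```

```text
time_s: 9.5
tool_pos: [0.6442, 0.2428, 0.1521]
ee_rot: [-2.843, 0.221, 1.233]
ft_force: [-1.4, -0.3, -6.0]
width: 1.0
grip_force: 0.0
[0.64391634 0.24304093 0.15678401] [0.18799931 0.94379022 0.79119521 0.27063288 2.17410194 1.97585219]
lid [305.4 222.9 194.9 130.6] 0.81 17493
lid_handle [306.8 222.4 200.4 128.8] 0.86 17505
rack [306.9 224.3 199.4 129.2] 0.6 17341
[[409. 280.]
 [206. 285.]
 [347. 194.]
 [264. 196.]
 [263. 211.]
 [348. 209.]]
```

View pics/w3.png

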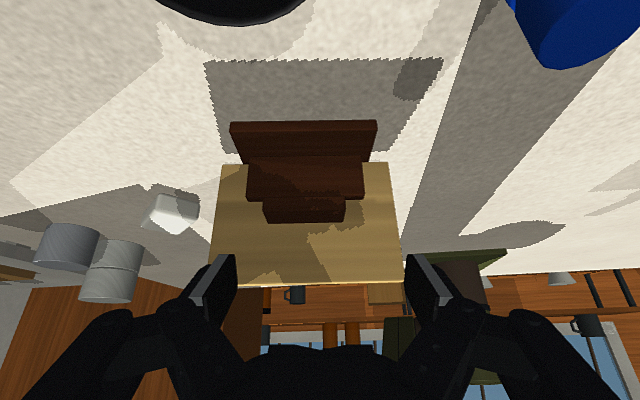

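The handle's front face is at about (263–345, 198–222) and the lid's top edge runs (209,285) to (402,285), close to prediction. I'll refine the fit from this view.

Run:
```python
from h import *
import h
p=ctrl.camera("wrist")
d=pick(p,"lid",(305,223)); r=cv2.morphologyEx(np.pad(d["region"].astype(np.float32),80),cv2.MORPH_CLOSE,np.ones((61,61)))[80:-80,80:-80]
print(d["region"].sum(),r.sum())
W=np.zeros((400,640),np.float32);W[170:]=1
m0=h.mask;h.mask=lambda *a,**k:m0(*a,**k)*W
A=np.array([[a,b,z] for a in(-.005,.005) for b in(-.085,.085) for z in(.012,.132)])
x,f=fit([(p,r*W)],lambda x:[place(A,*x)],[.533,.269,-.146]);print(x,f)
h.mask=m0
L=np.array([[.035,-.035,.065],[.035,.035,.065],[.035,.035,.079],[.035,-.035,.079],[.005,.035,.079],[.005,-.035,.079]])
print(np.round(proj(p,place(L,*x))))
g=cv2.cvtColor(p["pixels"],cv2.COLOR_BGR2GRAY)
print(g[212,255:270],g[212,338:352],g[190:228,305])
x[0]+=0
ex=np.array([np.cos(x[2]),np.sin(x[2]),0])
tz=-.7071*ex-[0,0,.7071]
G=np.array([x[0],x[1],.072])+.029*ex; T=G-.006*tz
print("TCP",T,"pre",T-.03*tz, np.degrees(x[2]))
from plan import rows,down
ph=np.degrees(x[2]);rows(T-.05*tz,down(ph,45,ph+90));rows(T,down(ph,45,ph+90))
```

```text
16440 16821.0
[ 0.53280154  0.27035165 -0.18615298] 0.1095072403550148
[[349. 180.]
 [270. 180.]
 [269. 193.]
 [350. 194.]
 [272. 209.]
 [346. 209.]]
[87 83 86 85 84 86 86 89 88 87 85 86 85 90 85] [88 87 85 83 86 86 84 88 84 85 87 87 86 85] [29 25 25 32 29 25 25 24 26 26 22 17 17 19 16 18 19 11 47 96 88 89 87 85
 85 87 84 86 83 87 84 84 84 83 84 83 82 83]
TCP [0.56546982 0.26419912 0.0762426 ] pre [0.58631634 0.26027303 0.0974556 ] -10.665780192041211
N 3 shift [ 0.092 -0.044  0.648] turn [ 0.0022 -0.0002  0.0012] | total dist mm [11.  -6.3 77.7] turn deg [ 2.4 -0.2  1.3]
N 4 shift [ 0.068 -0.041  0.799] turn [ 0.0017 -0.0001  0.0009] | total dist mm [ 10.8  -8.4 127.7] turn deg [ 2.4 -0.2  1.3]
```

```bash
python3 -m inch '[[0,0.09,-0.05,0.65,0.002,0,0.001],[0,0.09,-0.05,0.65,0.002,0,0.001],[0,0.09,-0.05,0.65,0.002,0,0.001],[0,0,0,0,0,0,0],[0,0,0,0,0,0,0]]';python3 - <<'E'
from h import *
from plan import rows,down
p=ctrl.camera("wrist")
v=p["pixels"].copy()
x=[.5328,.2698,-.165]
for L in ([[.035,-.035,.065],[.035,.035,.065],[.035,.035,.079],[.035,-.035,.079]],[[.005,-.035,.065],[.005,.035,.065],[.005,.035,.079],[.005,-.035,.079]],[[.005,-.085,.132],[.005,.085,.132]]):
    cv2.polylines(v,[(proj(p,place(np.array(L),*x))*16).astype(np.int32)],True,(0,255,0),1,shift=4)
cv2.imwrite("pics/w4.png",v)
ph=np.degrees(x[2]);e=np.array([np.cos(x[2]),np.sin(x[2]),0]);tz=-.7071*e-[0,0,.7071]
T=np.array([x[0],x[1],.072])+.029*e-.006*tz;rows(T,down(ph,45,ph+90));print(ctrl.get_obs()["ft_force"])
E
```

```text
time_s: 10.22
tool_pos: [0.5987, 0.2583, 0.11]
ee_rot: [-2.829, 0.257, 1.175]
ft_force: [-0.0, -0.1, 0.0]
width: 0.996
grip_force: 0.0
N 2 shift [-0.01   0.002  0.611] turn [-0.0008 -0.     -0.0009] | total dist mm [-0.8  0.3 48.9] turn deg [-0.6 -0.  -0.7]
[-0.0177812   0.34425369  0.68057323]
```

View pics/w4.png

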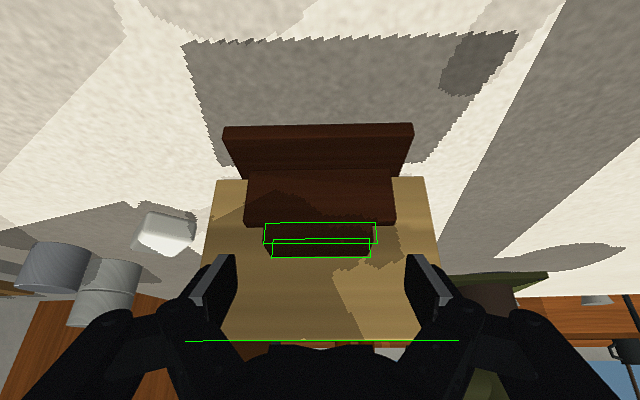

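```bash
python3 -m inch '[[0,-0.05,0,0.6,-0.001,0,-0.001],[0,-0.01,0,0.6,0,0,0],[0,0,0,0,0,0,0],[0.5,0,0,0,0,0,0],[0.5,0,0,0,0,0,0],[0.5,0,0,0,0,0,0],[0.5,0,0,0,0,0,0]]' 60; python3 -m inch '[[0.6,0,0,0,0,0,0],[0.6,0,0,0,0,0,0]]'
```

```text
time_s: 10.85
tool_pos: [0.5671, 0.2645, 0.0765]
ee_rot: [-2.832, 0.246, 1.174]
ft_force: [3.7, 0.4, 7.0]
width: 0.799
grip_force: 68.5
time_s: 11.02
tool_pos: [0.5671, 0.2644, 0.0765]
ee_rot: [-2.832, 0.246, 1.174]
ft_force: [3.5, 0.8, 7.7]
width: 0.799
grip_force: 68.5
```

```bash
python3 -m inch '[[0.6,-0.3,0,-0.3,0,0,0],[0.6,-0.5,0,-0.5,0,0,0],[0.6,-0.5,0,-0.5,0,0,0],[0.6,-0.5,0,-0.5,0,0,0],[0.6,-0.5,0,-0.5,0,0,0],[0.6,-0.5,0,-0.5,0,0,0],[0.6,0,0,0,0,0,0]]'
```

```text
time_s: 11.6
tool_pos: [0.5675, 0.2649, 0.2397]
ee_rot: [-2.834, 0.244, 1.166]
ft_force: [0.5, 1.2, -1.3]
width: 0.794
grip_force: 68.3
```

Run:
```python
from h import *
p=ctrl.camera("side");cv2.imwrite("pics/s1.png",p["pixels"][60:360,180:560])
print(ctrl.get_obs()["joints"],ctrl.get_obs()["ft_force"],ctrl.get_obs()["tool_pos"])
```

```text
[0.21874565 0.75895547 0.98427203 0.32044773 2.11766806 2.02638323] [ 0.49576493 -0.19573804 -1.87547642] [0.56713679 0.26472572 0.2366072 ]
```

View pics/s1.png

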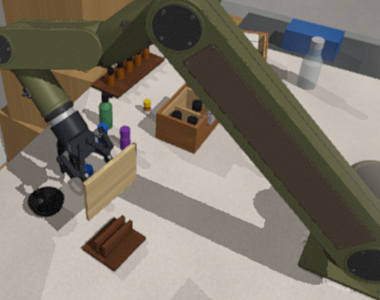

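The side view shows the lid gripped by its handle clear of the rack, and the packed bottle standing in the case. I'll lay the lid flat on the free table, then regrasp it from above.

```bash
cat > lid.py <<'E'
from plan import *
e=np.array([np.cos(-.165),np.sin(-.165),0]);ey=np.array([-e[1],e[0],0])
Rg=R.from_rotvec([-2.832,.246,1.174]);Tg=np.array([.5671,.2645,.0765])
Rl=R.from_matrix(np.array([[0,0,-1],ey,e]).T);Ol=np.array([.5328,.2698,.072])-.005*e
Rrel=Rl.inv()*Rg;prel=Rl.inv().apply(Tg-Ol)
def tgt(o,yaw):
    Q=R.from_euler('z',yaw);return np.array(o)+Q.apply(prel),Q*Rrel
E
python3 - <<'E'
from lid import *
p,q=tgt([.58,.03,.10],0);print(p,prel);rows(p,q);rows(p,q,16)
E
```

```text
[0.5755     0.03040584 0.13970469] [-0.0045      0.00040584  0.03970469]
N 13 shift [0.076 0.457 0.189] turn [ 0.0001  0.0191 -0.0023] | total dist mm [102.7 229.4  34.5] turn deg [  0.5  89.5 -11. ]
N 16 shift [0.06  0.371 0.154] turn [ 0.0001  0.0155 -0.0019] | total dist mm [102.7 229.4  34.5] turn deg [  0.5  89.5 -11. ]
```

```bash
python3 -m inch '[[0.6,0.06,0.37,0.15,0,0.0155,-0.002],[0.6,0.06,0.37,0.15,0,0.0155,-0.002],[0.6,0.06,0.37,0.15,0,0.0155,-0.002],[0.6,0.06,0.37,0.15,0,0.0155,-0.002],[0.6,0.06,0.37,0.15,0,0.0155,-0.002],[0.6,0.06,0.37,0.15,0,0.0155,-0.002],[0.6,0.06,0.37,0.15,0,0.0155,-0.002],[0.6,0.06,0.37,0.15,0,0.0155,-0.002]]'; python3 -m inch '[[0.6,0.06,0.37,0.15,0,0.0155,-0.002],[0.6,0.06,0.37,0.15,0,0.0155,-0.002],[0.6,0.06,0.37,0.15,0,0.0155,-0.002],[0.6,0.06,0.37,0.15,0,0.0155,-0.002],[0.6,0.06,0.37,0.15,0,0.0155,-0.002],[0.6,0.06,0.37,0.15,0,0.0155,-0.002],[0.6,0.06,0.37,0.15,0,0.0155,-0.002],[0.6,0.06,0.37,0.15,0,0.0155,-0.002]]'
python3 - <<'E'
from lid import *
p,q=tgt([.58,.03,.004],0);rows(p,q);o=ctrl.get_obs();print(o["joints"],o["tool_pos"],o["ft_force"])
E
```

```text
time_s: 12.32
tool_pos: [0.5452, 0.1481, 0.1792]
ee_rot: [-3.105, 0.126, 0.007]
ft_force: [-0.4, -0.1, -2.9]
width: 0.801
grip_force: 68.2
time_s: 12.98
tool_pos: [0.5667, 0.0437, 0.156]
ee_rot: [-2.975, -0.002, -0.972]
ft_force: [0.2, 0.6, -2.3]
width: 0.801
grip_force: 69.1
N 3 shift [-0.534  0.121  0.772] turn [-0.0003  0.0081  0.0001] | total dist mm [-59.2  14.6  95.6] turn deg [-0.3  8.8  0.1]
[-0.00698433  0.25591409  2.15083543  0.15352194  0.1042095   1.41467064] [0.56671992 0.04374989 0.15601322] [ 0.19184493  0.58964009 -2.27743599]
```

Run:
```python
from lid import *
o=ctrl.get_obs();q=R.from_rotvec(o["ee_rot"]);t=np.array(o["tool_pos"])
rows([.595,.035,.060],q,4); print(q.inv().apply([0,0,-.01])/.04)
```

```text
N 4 shift [-0.212  0.062  0.588] turn [0. 0. 0.] | total dist mm [-33.9   9.9  94.1] turn deg [0. 0. 0.]
[-0.14766989  0.0027034   0.20170844]
```

```bash
python3 -m inch '[[0.6,-0.21,0.06,0.59,0,0,0],[0.6,-0.21,0.06,0.59,0,0,0],[0.6,-0.21,0.06,0.59,0,0,0],[0.6,-0.21,0.06,0.59,0,0,0],[0.6,0,0,0,0,0,0]]' && python3 -c "
from plan import *
o=ctrl.get_obs();print(o['joints'],o['ft_force']);q=R.from_rotvec(o['ee_rot']);print(np.degrees(np.arctan2(*q.apply([0,0,1])[[0,2]])))"
```

```text
time_s: 13.4
tool_pos: [0.6083, 0.0299, 0.1024]
ee_rot: [-2.976, -0.009, -0.89]
ft_force: [-0.6, -0.6, -1.1]
width: 0.8
grip_force: 69.0
[-0.05907428  0.3963788   2.09057979  0.73137963  0.10204549  0.79736976] [-0.58652377 -0.59994675 -1.08889999]
146.70331999432815
```

Run:
```python
from plan import *
rows([.595,.03,.075],down(0,-26,90),4)
```

```text
N 4 shift [-0.159  0.002  0.105] turn [-0.0014 -0.0051 -0.0001] | total dist mm [-26.2   0.6  15.6] turn deg [-2.1 -7.3 -0.1]
```

```bash
python3 -m inch '[[0.6,-0.16,0,0.1,-0.0015,-0.005,0],[0.6,-0.16,0,0.1,-0.0015,-0.005,0],[0.6,-0.16,0,0.1,-0.0015,-0.005,0],[0.6,-0.16,0,0.1,-0.0015,-0.005,0],[0.6,0,0,0,0,0,0]]' && python3 -c "
from plan import *
o=ctrl.get_obs();print(o['joints'],o['ft_force']);q=R.from_rotvec(o['ee_rot']);print(np.degrees(np.arctan2(*q.apply([0,0,1])[[0,2]])))
rows([.595,.03,.058],down(0,-26,90),2)
rows([.58,.03,.042],down(0,-26,90),3)
"
```

```text
time_s: 13.82
tool_pos: [0.5953, 0.0321, 0.0813]
ee_rot: [-3.049, -0.005, -0.737]
ft_force: [-0.4, 1.0, -1.7]
width: 0.799
grip_force: 69.0
[-0.02731219  0.41746263  2.05167343  0.09017639  0.19936298  1.45610006] [-0.43084072  0.98046203 -1.68113516]
152.83237820401573
N 2 shift [-0.134  0.027  0.258] turn [-0.0004 -0.0016  0.0002] | total dist mm [-10.9   2.2  20.6] turn deg [-0.3 -1.2  0.1]
N 3 shift [-0.261  0.018  0.235] turn [-0.0003 -0.0011  0.0001] | total dist mm [-31.5   2.2  27.9] turn deg [-0.3 -1.2  0.1]
```

```bash
python3 -m inch '[[0.6,-0.13,0.02,0.26,0,-0.001,0],[0.6,-0.13,0.02,0.26,0,-0.001,0],[0.6,0,0,0,0,0,0]]' 25; python3 -m inch '[[0.6,-0.06,0,0.09,0,0,0],[0.6,-0.06,0,0.09,0,0,0],[0.6,-0.06,0,0.09,0,0,0],[0.6,-0.06,0,0.09,0,0,0],[0.6,0,0,0,0,0,0]]'
```

```text
time_s: 14.07
tool_pos: [0.5968, 0.0305, 0.0576]
ee_rot: [-3.051, -0.001, -0.723]
ft_force: [1.7, 2.7, 2.9]
width: 0.801
grip_force: 69.6
time_s: 14.48
tool_pos: [0.5933, 0.0305, 0.042]
ee_rot: [-3.051, -0.001, -0.723]
ft_force: [-7.4, -0.4, 11.3]
width: 0.801
grip_force: 76.4
```

```bash
python3 -m inch '[[0.6,-0.04,0,0.05,0,0,0],[0.6,0,0,0,0,0,0],[0,0,0,0,0,0,0],[0,0,0,0,0,0,0],[0,0,0,0,0,0,0]]'; python3 -m inch '[[0,0,0,-0.5,0,0,0],[0,0,0,-0.9,0,0,0],[0,0,0,-0.9,0,0,0],[0,0,0,-0.9,0,0,0],[0,0,0,-0.9,0,0,0],[0,0,0,0,0,0,0]]'
python3 - <<'E'
from h import *
from plan import rows,down
print(ctrl.get_obs()["tool_pos"])
p=ctrl.camera("wrist"); cv2.imwrite("pics/w5.png",p["pixels"])
for d in ctrl.look_for(p,"lid")[:2]:print(np.round(d["box"],1),d["confidence"])
E
```

```text
time_s: 14.9
tool_pos: [0.5946, 0.0304, 0.0399]
ee_rot: [-3.051, -0.003, -0.721]
ft_force: [-1.0, -0.0, -0.1]
width: 0.997
grip_force: 0.0
time_s: 15.4
tool_pos: [0.5215, 0.0295, 0.1923]
ee_rot: [-3.048, -0.004, -0.734]
ft_force: [0.1, -0.3, -0.2]
width: 1.002
grip_force: 0.0
[0.52150683 0.02953624 0.19234885]
```

View pics/w5.png

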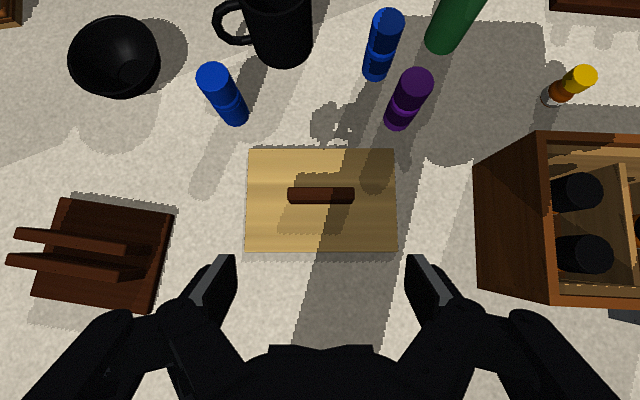

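The lid lies flat, handle up, with corners at (248,149), (394,149), (398,251) and (245,252), and the handle at (320,195). I've now viewed 10 pictures, so the rest is numeric. I'll measure lid and case from matching wrist poses so that calibration bias cancels.

Run:
```python
from h import *
from plan import rows,down
o=ctrl.get_obs();p=ctrl.camera("wrist");Rt=R.from_rotvec(o["ee_rot"])
print("cam in tool",Rt.inv().apply(np.array(p["origin"])-o["tool_pos"]),(Rt.inv()*R.from_rotvec(p["attitude"])).as_rotvec())
d=pick(p,"lid",(321,200));H=box(.014,.07,.010,.04);B=box(.12,.17,0,.01)
x,f=fit([(p,d["region"].astype(np.float32))],lambda x:[place(B,*x),place(H,*x)],[.58,.03,0]);print(x,f,d["region"].sum())
rel=Rt.inv().apply(np.array(p["origin"])-o["tool_pos"]);ra=Rt.inv()*R.from_rotvec(p["attitude"])
ph=np.degrees(x[2])+90
for dy in(-.06,-.02,.02,.06):
    q=down(ph);T=np.array([x[0],x[1]+dy,.01+.27]);pp=dict(p,origin=T+q.apply(rel),attitude=(q*ra).as_rotvec())
    print(dy,np.round(proj(pp,place(box(.14,.19,.01,.01),*x))[::2]).tolist())
for dy in (-.02,.02): rows([x[0],x[1]+dy,.28],down(ph))
```

```text
cam in tool [ 0.07719502  0.00036042 -0.11701782] [2.05526604 2.05624764 0.31719811]
[0.59497887 0.02985888 0.00123269] 0.023940959945321083 15828
-0.06 [[270.0, 194.0], [261.0, 42.0], [370.0, 194.0], [378.0, 42.0]]
-0.02 [[271.0, 221.0], [263.0, 78.0], [369.0, 221.0], [376.0, 78.0]]
0.02 [[272.0, 247.0], [265.0, 112.0], [367.0, 246.0], [375.0, 112.0]]
0.06 [[274.0, 270.0], [267.0, 143.0], [366.0, 270.0], [373.0, 143.0]]
N 14 shift [ 0.121  0.148 -0.135] turn [ 0.0041 -0.0042 -0.0175] | total dist mm [108.2  19.4 -51.4] turn deg [ 20.5 -21.1 -88.2]
N 14 shift [ 0.174  0.089 -0.126] turn [ 0.0041 -0.0042 -0.0175] | total dist mm [108.2 -20.6 -51.1] turn deg [ 20.5 -21.1 -88.2]
```

```bash
python3 -m inch '[[0,0.174,0.089,-0.126,0.004,-0.004,-0.0175],[0,0.174,0.089,-0.126,0.004,-0.004,-0.0175],[0,0.174,0.089,-0.126,0.004,-0.004,-0.0175],[0,0.174,0.089,-0.126,0.004,-0.004,-0.0175],[0,0.174,0.089,-0.126,0.004,-0.004,-0.0175],[0,0.174,0.089,-0.126,0.004,-0.004,-0.0175],[0,0.174,0.089,-0.126,0.004,-0.004,-0.0175]]'; python3 -m inch '[[0,0.174,0.089,-0.126,0.004,-0.004,-0.0175],[0,0.174,0.089,-0.126,0.004,-0.004,-0.0175],[0,0.174,0.089,-0.126,0.004,-0.004,-0.0175],[0,0.174,0.089,-0.126,0.004,-0.004,-0.0175],[0,0.174,0.089,-0.126,0.004,-0.004,-0.0175],[0,0.174,0.089,-0.126,0.004,-0.004,-0.0175],[0,0.174,0.089,-0.126,0.004,-0.004,-0.0175],[0,0,0,0,0,0,0]]'; python3 plan.py .595 .05 .28 90
```

```text
time_s: 16.18
tool_pos: [0.5576, 0.0195, 0.2357]
ee_rot: [-2.869, -1.211, -0.398]
ft_force: [0.6, 0.1, -1.1]
width: 0.996
grip_force: 0.0
time_s: 16.85
tool_pos: [0.5969, 0.0511, 0.2791]
ee_rot: [2.216, 2.22, 0.023]
ft_force: [0.8, 0.1, 0.1]
width: 1.0
grip_force: 0.0
N 1 shift [-0.028 -0.047 -0.023] turn [ 0.0022 -0.0012  0.0003] | total dist mm [-1.1 -1.9 -0.9] turn deg [ 0.8 -0.4  0.1]
```

```bash
python3 -m inch '[[0,0,-0.03,0,0.002,-0.001,0],[0,0,0,0,0,0,0],[0,0,0,0,0,0,0]]'
python3 - <<'E'
from h import *
from plan import rows,down
o=ctrl.get_obs();print(o["tool_pos"],o["ee_rot"])
for i in range(2):
    p=ctrl.camera("wrist")
    d=pick(p,"lid",(320,180));H=box(.014,.07,.010,.04);B=box(.12,.17,0,.01)
    x,f=fit([(p,d["region"].astype(np.float32))],lambda x:[place(B,*x),place(H,*x)],[.595,.03,0]);print(x,f,d["region"].sum())
ph=np.degrees(-.05)+90
rows([.562,-.2195,.374],down(ph))
E
```

```text
time_s: 17.1
tool_pos: [0.5922, 0.0491, 0.2797]
ee_rot: [-2.226, -2.216, -0.001]
ft_force: [-0.7, -0.5, -0.3]
width: 1.006
grip_force: 0.0
[0.59220421 0.0491104  0.27970179] [-2.22639863e+00 -2.21584665e+00 -9.59391846e-04]
[0.59492812 0.03043296 0.00137728] 0.024854609742760658 10403
[0.59495285 0.03065546 0.00516741] 0.015270020812749863 10564
N 8 shift [-0.841 -0.075 -0.29 ] turn [ 0.0001 -0.      0.0009] | total dist mm [-268.6  -29.2  -93.1] turn deg [ 0.2 -0.   2.6]
```

```bash
python3 -m inch '[[0,-0.84,-0.075,-0.29,0,0,0.001],[0,-0.84,-0.075,-0.29,0,0,0.001],[0,-0.84,-0.075,-0.29,0,0,0.001],[0,-0.84,-0.075,-0.29,0,0,0.001],[0,-0.84,-0.075,-0.29,0,0,0.001],[0,-0.84,-0.075,-0.29,0,0,0.001],[0,-0.84,-0.075,-0.29,0,0,0.001],[0,-0.84,-0.075,-0.29,0,0,0.001]]'; python3 -m inch '[[0,0,0,0,0,0,0],[0,0,0,0,0,0,0]]';python3 - <<'E'
from h import *
import h
m0=h.mask
o=ctrl.get_obs();print(o["tool_pos"],o["ee_rot"])
for i in range(2):
    p=ctrl.camera("wrist")
    d=pick(p,"case",(320,180)); print(d["box"])
    W=np.ones((400,640),np.float32)
    for q in ["clamp"]:
        for c in ctrl.trace(p,q)[:1]:
            print(q,c["box"],c["confidence"]);
            if c["region"].sum()<4000: W[cv2.dilate(c["region"].astype(np.uint8),np.ones((9,9)))>0]=0
    r=cv2.morphologyEx(d["region"].astype(np.float32),cv2.MORPH_CLOSE,np.ones((41,41)))
    h.mask=lambda *a,**k:m0(*a,**k)*W
    x,f=fit([(p,r*W)],lambda x:[place(box(.14,.19,0,.104),*x)],[.562,-.2395,-.05]);print("case",x,f)
    h.mask=m0
    for b in ctrl.look_for(p,"bottle"): print("b",np.round(b["box"],1),round(b["confidence"],2))
cv2.imwrite("pics/w6.png",p["pixels"])
np.save("x.npy",x)
# edge refinement: sample gradient along normals of outer/inner rim edges
g=cv2.GaussianBlur(cv2.cvtColor(p["pixels"],cv2.COLOR_BGR2GRAY),(0,0),.8).astype(np.float32)
for nm,sx,sy,z in(("outer",.14,.19,.104),("inner",.124,.174,.104),("ledge_in",.108,.158,.094)):
    C=np.array([[-sx/2,-sy/2],[sx/2,-sy/2],[sx/2,sy/2],[-sx/2,sy/2]])
    for k,en in enumerate(["-y","+x","+y","-x"]):
        a,b=C[k],C[(k+1)%4];n=np.array([(b-a)[1],-(b-a)[0]]);n/=np.linalg.norm(n)
        out=[]
        for t in(.2,.8):
            prof=[]
            ss=np.linspace(-.006,.006,25)
            tt=np.linspace(t-.12,t+.12,12)
            for s in ss:
                P=[np.r_[a+(b-a)*u+n*s,z] for u in tt];uv=proj(p,place(np.array(P),*x)).astype(np.float32)
                prof.append(cv2.remap(g,uv[:,0:1],uv[:,1:2],cv2.INTER_LINEAR).mean())
            gr=np.abs(np.gradient(prof));i=gr.argmax();out.append((round(ss[i]*1e3,1),round(float(gr[i]),1)))
        print(nm,en,out)
E
```

```text
time_s: 17.97
tool_pos: [0.5612, -0.2204, 0.3749]
ee_rot: [2.279, 2.159, 0.005]
ft_force: [0.5, 0.1, -1.1]
width: 1.004
grip_force: 0.0
time_s: 18.13
tool_pos: [0.5617, -0.2208, 0.3748]
ee_rot: [2.281, 2.155, 0.006]
ft_force: [0.0, -0.8, -0.0]
width: 1.0
grip_force: 0.0
[ 0.56172739 -0.22083725  0.3747923 ] [2.28144398 2.15462902 0.00551147]
[304.9, 179.8, 134.6, 137.6]
clamp [253.6, 190.8, 28.3, 33.2] 0.71
case [ 0.56199085 -0.2401891  -0.04434539] 0.027985604479908943
b [318.2 199.1  21.5  33.3] 0.76
b [410.9  42.8  41.9  40.6] 0.75
b [461.6  20.   49.1  40. ] 0.75Traceback (most recent call last):
  File "<stdin>", line 7, in <module>
TypeError: 'NoneType' object is not subscriptable
```

Run:
```python
from h import *
p=ctrl.camera("wrist");x=[.5620,-.2402,-.0443]
g=cv2.GaussianBlur(cv2.cvtColor(p["pixels"],cv2.COLOR_BGR2GRAY),(0,0),.8).astype(np.float32)
for nm,sx,sy,z in(("outer",.14,.19,.104),("inner",.124,.174,.104)):
    C=np.array([[-sx/2,-sy/2],[sx/2,-sy/2],[sx/2,sy/2],[-sx/2,sy/2]])
    for k,en in enumerate(["-y","+x","+y","-x"]):
        a,b=C[k],C[(k+1)%4];n=np.array([(b-a)[1],-(b-a)[0]]);n/=np.linalg.norm(n)
        out=[]
        for t in(.1,.25,.75,.9):
            ss=np.linspace(-.007,.007,29);tt=np.linspace(t-.07,t+.07,12);prof=[]
            for s in ss:
                P=[np.r_[a+(b-a)*u+n*s,z] for u in tt];uv=proj(p,place(np.array(P),*x)).astype(np.float32)
                prof.append(cv2.remap(g,uv[:,0:1],uv[:,1:2],cv2.INTER_LINEAR).mean())
            gr=np.gradient(prof);i=np.abs(gr[1:-1]).argmax()+1;out.append((round(ss[i]*1e3,1),round(float(gr[i]),1)))
        print(nm,en,out)
bs=ctrl.trace(p,"bottle")
for d in bs:
    uv=d["box"]; print("bottle",np.round(uv,1),round(d["confidence"],2),np.round(ray(p,uv[:2],.08),3))
cl=ctrl.trace(p,"clamp_end")
for d in cl: print("clamp",np.round(d["box"],1),d["confidence"])
for a in(1.75,1.85,1.95):
    L=np.array([[ -.076+r*np.cos(a)-s*np.sin(a),y,.1095+r*np.sin(a)+s*np.cos(a)] for r in(0,.057) for s in(-.004,.004) for y in(-.012,.012)])
    q=proj(p,place(L,*x));print(a,np.round([q.min(0),q.max(0)]).tolist())
```

```text
outer -y [(np.float64(1.0), 13.9), (np.float64(-0.5), 15.9), (np.float64(0.0), 19.1), (np.float64(0.5), 16.2)]
outer +x [(np.float64(0.5), 12.3), (np.float64(0.5), 4.3), (np.float64(0.0), 3.9), (np.float64(0.0), 4.3)]
outer +y [(np.float64(0.5), 21.8), (np.float64(0.5), 21.3), (np.float64(1.0), 18.9), (np.float64(0.0), 15.7)]
outer -x [(np.float64(-0.5), 15.1), (np.float64(-0.5), 14.9), (np.float64(-0.5), 16.3), (np.float64(-0.5), 17.0)]
inner -y [(np.float64(-4.0), -7.2), (np.float64(-3.5), -9.6), (np.float64(-5.0), -13.6), (np.float64(-4.5), -13.9)]
inner +x [(np.float64(-2.0), -7.4), (np.float64(-1.5), -7.9), (np.float64(-2.0), -9.1), (np.float64(-1.5), -9.5)]
inner +y [(np.float64(-1.5), -11.6), (np.float64(-2.5), -13.9), (np.float64(-6.5), 8.5), (np.float64(-2.0), -8.7)]
inner -x [(np.float64(6.5), 8.7), (np.float64(6.5), 9.1), (np.float64(6.5), 10.0), (np.float64(6.5), 11.7)]
bottle [318.3 200.4  21.   30. ] 0.93 [ 0.557 -0.268  0.08 ]
bottle [411.5  43.8  39.8  36.3] 0.93 [ 0.687 -0.066  0.08 ]
bottle [460.1  22.1  51.1  44.2] 0.61 [ 0.746 -0.045  0.08 ]
clamp [253.8 193.8  29.3  30.3] 0.79
1.75 [[243.0, 179.0], [268.0, 210.0]]
1.85 [[239.0, 179.0], [268.0, 209.0]]
1.95 [[235.0, 179.0], [268.0, 209.0]]
```

```bash
python3 plan.py .595 .0305 .12 90.2
```

```text
N 10 shift [0.622 0.064 0.635] turn [ 0.     -0.     -0.0009] | total dist mm [249.3  19.2 254. ] turn deg [ 0.2 -0.1 -3.2]
```

```bash
python3 -m inch '[[0,0.62,0.064,0.63,0,0,-0.001],[0,0.62,0.064,0.63,0,0,-0.001],[0,0.62,0.064,0.63,0,0,-0.001],[0,0.62,0.064,0.63,0,0,-0.001],[0,0.62,0.064,0.63,0,0,-0.001],[0,0.62,0.064,0.63,0,0,-0.001],[0,0.62,0.064,0.63,0,0,-0.001],[0,0.62,0.064,0.63,0,0,-0.001]]'; python3 -m inch '[[0,0.62,0.064,0.63,0,0,-0.001],[0,0.62,0.064,0.63,0,0,-0.001],[0,0,0,0,0,0,0],[0,0,0,0,0,0,0]]'; python3 plan.py .595 .0305 .039 90.2
```

```text
time_s: 19.25
tool_pos: [0.5894, -0.0192, 0.1715]
ee_rot: [2.222, 2.218, 0.005]
ft_force: [0.7, 0.0, 1.8]
width: 1.0
grip_force: 0.0
time_s: 19.58
tool_pos: [0.5933, 0.0305, 0.1203]
ee_rot: [-2.206, -2.235, 0.001]
ft_force: [-0.0, -1.1, 0.1]
width: 1.0
grip_force: 0.0
N 3 shift [-0.     0.015  0.678] turn [-0.0001 -0.      0.0005] | total dist mm [-0.   1.8 81.3] turn deg [-0.1 -0.   0.6]
```

```bash
python3 -m inch '[[0,0,0.04,0.7,0,0,0.0015],[0,0,0,0.7,0,0,0],[0,0,0,0.6,0,0,0],[0,0,0,0,0,0,0],[0.95,0,0,0,0,0,0],[0.95,0,0,0,0,0,0],[0.95,0,0,0,0,0,0],[0.95,0,0,0,0,0,0]]' 60; python3 -m inch '[[0.95,0,0,0,0,0,0],[0.95,0,0,0,0,0,0],[0.95,0,0,0,0,0,0],[0.95,0,0,0,0,0,0],[0.95,0,0,0,0,0,0]]'
```

```text
time_s: 20.25
tool_pos: [0.598, 0.0285, 0.0442]
ee_rot: [2.218, 2.218, 0.008]
ft_force: [0.2, 0.5, -0.6]
width: 0.454
grip_force: 0.0
time_s: 20.67
tool_pos: [0.597, 0.0288, 0.0434]
ee_rot: [2.219, 2.22, 0.006]
ft_force: [-1.1, 0.4, 6.3]
width: 0.148
grip_force: 61.3
```

Run:
```python
from h import *
import h
p=ctrl.camera("wrist");o=ctrl.get_obs();T=o["tool_pos"];print(T,o["ee_rot"])
x=[T[0],.0305,.0]
print(np.round(proj(p,place(box(.12,.17,.01,.01),*x))[::2]))
g=cv2.GaussianBlur(cv2.cvtColor(p["pixels"],cv2.COLOR_BGR2GRAY),(0,0),.8).astype(np.float32)
C=np.array([[-.06,-.085],[.06,-.085],[.06,.085],[-.06,.085]])
for k,en in enumerate(["-y","+x","+y","-x"]):
    a,b=C[k],C[(k+1)%4];n=np.array([(b-a)[1],-(b-a)[0]]);n/=np.linalg.norm(n);out=[]
    for t in(.1,.25,.4,.6,.75,.9):
        ss=np.linspace(-.008,.008,33);tt=np.linspace(t-.07,t+.07,12);prof=[]
        for s in ss:
            P=[np.r_[a+(b-a)*u+n*s,.01] for u in tt];uv=proj(p,place(np.array(P),*x)).astype(np.float32)
            prof.append(cv2.remap(g,uv[:,0:1],uv[:,1:2],cv2.INTER_LINEAR).mean())
        gr=np.gradient(prof);i=np.abs(gr[1:-1]).argmax()+1;out.append((float(round(ss[i]*1e3,1)),round(float(gr[i]),1)))
    print(en,out)
```

```text
[0.59705457 0.0287921  0.04345239] [2.21853764 2.21998228 0.0058061 ]
[[229. 363.]
 [196.  88.]
 [410. 363.]
 [443.  88.]]
-y [(3.5, -4.0), (-2.5, -0.3), (-4.0, 0.2), (-2.0, -0.2), (3.0, -0.3), (3.5, -3.8)]
+x [(3.5, 3.8), (4.5, 1.0), (-0.5, 2.9), (3.0, 11.0), (3.0, 18.1), (2.5, 18.3)]
+y [(-0.5, 17.4), (-0.5, 12.8), (-0.5, 14.9), (-0.5, 11.9), (-0.5, 14.1), (-0.5, 15.3)]
-x [(5.5, 3.7), (-1.0, 4.3), (-1.0, 4.9), (5.5, 4.0), (6.0, 2.1), (2.5, 9.7)]
```

```bash
python3 -m inch '[[0,0,0,0,0,0,0],[0,0,0,0,0,0,0],[0,0,0,0,0,0,0],[0,-0.1,0,-0.8,0,0,0],[0,0,0,-1,0,0,0],[0,0.1,0,-1,0,0,0],[0,0.5,0,-1,0,0,0],[0,0,0,-1,0,0,0]]'; python3 -m inch '[[0,0,0,-1,0,0,0],[0,0,0,0,0,0,0],[0,0,0,0,0,0,0]]'
python3 - <<'E'
from h import *
o=ctrl.get_obs();print(o["tool_pos"],o["ee_rot"])
for i in range(3):
    p=ctrl.camera("wrist")
    d=pick(p,"lid",(320,180))
    if not d: continue
    x,f=fit([(p,d["region"].astype(np.float32))],lambda x:[place(box(.12,.17,0,.01),*x),place(box(.014,.07,.01,.04),*x)],[.597,.03,0]);print(x,f)
g=cv2.GaussianBlur(cv2.cvtColor(p["pixels"],cv2.COLOR_BGR2GRAY),(0,0),.8).astype(np.float32)
for sx,sy,z in((.12,.17,.01),(.014,.07,.04)):
  C=np.array([[-sx,-sy],[sx,-sy],[sx,sy],[-sx,sy]])/2
  for k,en in enumerate(["-y","+x","+y","-x"]):
    a,b=C[k],C[(k+1)%4];n=np.array([(b-a)[1],-(b-a)[0]]);n/=np.linalg.norm(n);out=[]
    for t in(.15,.3,.5,.7,.85):
        ss=np.linspace(-.006,.006,25);tt=np.linspace(t-.07,t+.07,12);prof=[]
        for s in ss:
            P=[np.r_[a+(b-a)*u+n*s,z] for u in tt];uv=proj(p,place(np.array(P),*x)).astype(np.float32)
            prof.append(cv2.remap(g,uv[:,0:1],uv[:,1:2],cv2.INTER_LINEAR).mean())
        gr=np.gradient(prof);i=np.abs(gr[1:-1]).argmax()+1;out.append((float(round(ss[i]*1e3,1)),round(float(gr[i]),1)))
    print(en,out)
E
```

```text
time_s: 21.38
tool_pos: [0.5951, 0.0494, 0.2326]
ee_rot: [-2.22, -2.222, -0.005]
ft_force: [0.6, -0.4, -0.3]
width: 1.001
grip_force: 0.0
time_s: 21.63
tool_pos: [0.5975, 0.0475, 0.2748]
ee_rot: [2.216, 2.218, 0.012]
ft_force: [-0.4, 0.0, -1.4]
width: 0.999
grip_force: 0.0
[0.59749556 0.04754992 0.27480836] [2.21572987 2.21760833 0.0121545 ]
[ 5.97295942e-01  3.06008010e-02 -5.67068736e-04] 0.025312675163149834
[0.59728222 0.03089542 0.00390621] 0.01768077164888382
[0.59732101 0.02998787 0.0021512 ] 0.014676135964691639
-y [(-0.5, 6.1), (-5.0, 9.0), (0.0, 15.4), (2.5, 10.6), (5.5, 5.8)]
+x [(0.0, 2.7), (-1.5, 1.1), (5.0, 7.9), (5.0, 11.8), (5.5, 12.5)]
+y [(0.0, 4.9), (5.0, 5.1), (0.5, 4.9), (5.0, 5.5), (0.5, 6.0)]
-x [(0.5, 2.1), (3.0, -1.0), (-1.0, -2.1), (-1.0, -1.7), (1.0, 2.4)]
-y [(-1.0, 11.7), (-1.0, 11.9), (-1.0, 11.1), (-1.0, 10.4), (-1.0, 8.5)]
+x [(0.0, 8.7), (0.0, 9.1), (0.0, 10.4), (0.0, 9.6), (0.0, 8.9)]
+y [(4.5, 17.1), (5.0, 23.4), (5.0, 22.3), (5.0, 22.5), (5.0, 19.9)]
-x [(-0.5, 16.9), (-0.5, 7.4), (-0.5, 8.2), (-0.5, 7.6), (0.0, 10.0)]
```

```bash
python3 plan.py .597 .0305 .042 90.1 0 0 7
```

```text
N 7 shift [-0.06   0.008  0.812] turn [-0. -0. -0.] | total dist mm [-16.9   2.5 227.3] turn deg [-0.1 -0.  -0.1]
```

```bash
python3 -m inch '[[0,-0.42,0,0.85,0,0,0],[0,0,0,1,0,0,0],[0,0,0,1,0,0,0],[0,0,0,1,0,0,0],[0,0,0,1,0,0,0],[0,0,0,0.5,0,0,0],[0,0,0,0.3,0,0,0],[0,0,0,0,0,0,0]]'; python3 plan.py .597 .0305 .042 90.1
```

```text
time_s: 22.6
tool_pos: [0.5929, 0.0306, 0.0407]
ee_rot: [-2.218, -2.218, 0.006]
ft_force: [0.2, 0.6, -0.3]
width: 1.0
grip_force: 0.0
N 1 shift [-0.002  0.102 -0.033] turn [-0.001  -0.0001 -0.0002] | total dist mm [-0.1  4.1 -1.3] turn deg [-0.4 -0.  -0.1]
```

```bash
python3 -m inch '[[0,0,0.08,-0.03,0,0,0],[0.95,0,0,0,0,0,0],[0.95,0,0,0,0,0,0],[0.95,0,0,0,0,0,0],[0.95,0,0,0,0,0,0],[0.95,0,0,0,0,0,0],[0.95,0,0,0,0,0,0],[0.95,0,0,0,0,0,0]]' 60; python3 -m inch '[[0.95,0,0,0,0,0,0],[0.95,0,0,0,0,0,0],[0.95,0,0,0,0,0,0]]'; python3 -c "
from plan import *
q=R.from_rotvec(ctrl.get_obs()['ee_rot']);print(q.as_matrix().round(4))"
```

```text
time_s: 23.27
tool_pos: [0.5997, 0.0307, 0.0475]
ee_rot: [2.219, 2.221, 0.005]
ft_force: [-1.6, 0.1, 5.6]
width: 0.149
grip_force: 62.1
time_s: 23.52
tool_pos: [0.5997, 0.0307, 0.0474]
ee_rot: [2.219, 2.221, 0.005]
ft_force: [-2.0, -0.5, 6.0]
width: 0.146
grip_force: 62.1
[[-5.0e-04  1.0e+00  3.6e-03]
 [ 1.0e+00  5.0e-04  6.0e-04]
 [ 6.0e-04  3.6e-03 -1.0e+00]]
```

```bash
python3 -m inch '[[0.95,0,0,-0.5,0,0,0],[0.95,0,0,-0.9,0,0,0],[0.95,0,0,-0.9,0,0,0],[0.95,0,0,-0.9,0,0,0],[0.95,0,0,-0.9,0,0,0],[0.95,0,0,0,0,0,0]]'; python3 plan.py .5623 -.2402 .20 87.46
```

```text
time_s: 24.02
tool_pos: [0.6035, 0.0306, 0.2184]
ee_rot: [2.212, 2.214, 0.019]
ft_force: [2.0, 1.6, -1.5]
width: 0.146
grip_force: 61.2
N 8 shift [-0.848 -0.113  0.056] turn [ 0.0003 -0.      0.0009] | total dist mm [-270.7  -41.6   17.6] turn deg [ 1.  -0.   2.6]
```

```bash
python3 -m inch '[[0.95,-0.75,-0.1,0.05,0,0,0.001],[0.95,-0.75,-0.1,0.05,0,0,0.001],[0.95,-0.75,-0.1,0.05,0,0,0.001],[0.95,-0.75,-0.1,0.05,0,0,0.001],[0.95,-0.75,-0.1,0.05,0,0,0.001],[0.95,-0.75,-0.1,0.05,0,0,0.001],[0.95,-0.75,-0.1,0.05,0,0,0.001],[0.95,-0.75,-0.1,0.05,0,0,0]]'; python3 -m inch '[[0.95,-0.75,-0.1,0.05,0,0,0],[0.95,0,0,0,0,0,0],[0.95,0,0,0,0,0,0],[0.95,0,0,0,0,0,0]]';python3 plan.py .5623 -.2402 .20 87.46
```

```text
time_s: 24.68
tool_pos: [0.561, -0.2098, 0.1932]
ee_rot: [2.269, 2.172, 0.003]
ft_force: [0.3, 0.7, -1.9]
width: 0.146
grip_force: 61.0
time_s: 25.02
tool_pos: [0.5561, -0.238, 0.1914]
ee_rot: [-2.27, -2.171, -0.004]
ft_force: [-0.6, 0.8, -1.8]
width: 0.145
grip_force: 61.0
N 1 shift [-0.047  0.158 -0.216] turn [ 0.0002 -0.0004 -0.    ] | total dist mm [-1.9  6.3 -8.6] turn deg [ 0.1 -0.1 -0. ]
```

```bash
python3 -m inch '[[0.95,-0.04,0.15,0,0,0,0],[0.95,0,0,0,0,0,0],[0.95,0,0,0,0,0,0]]';python3 plan.py .5623 -.2402 .16 87.46
python3 - <<'E'
from h import *
p=ctrl.camera("wrist");o=ctrl.get_obs();T=o["tool_pos"];print(np.round(T,4))
g=cv2.GaussianBlur(cv2.cvtColor(p["pixels"],cv2.COLOR_BGR2GRAY),(0,0),.8).astype(np.float32)
def edges(nm,x,sx,sy,z,sel):
  C=np.array([[-sx,-sy],[sx,-sy],[sx,sy],[-sx,sy]])/2
  for k,en in enumerate(["-y","+x","+y","-x"]):
    if en not in sel: continue
    a,b=C[k],C[(k+1)%4];n=np.array([(b-a)[1],-(b-a)[0]]);n/=np.linalg.norm(n);out=[]
    for t in(.1,.2,.3,.4,.6,.7,.8,.9):
        ss=np.linspace(-.008,.008,33);tt=np.linspace(t-.05,t+.05,10);prof=[]
        for s in ss:
            P=[np.r_[a+(b-a)*u+n*s,z] for u in tt];uv=proj(p,place(np.array(P),*x)).astype(np.float32)
            prof.append(cv2.remap(g,uv[:,0:1],uv[:,1:2],cv2.INTER_LINEAR).mean())
        gr=np.gradient(prof);i=np.abs(gr[1:-1]).argmax()+1;out.append((float(round(ss[i]*1e3,1)),round(float(gr[i]),1)))
    print(nm,en,out,np.round(proj(p,place(np.array([np.r_[a,z],np.r_[b,z]]),*x))).tolist())
edges("lidtop",[T[0],T[1],-.0443],.12,.17,T[2]-.0474+.01,["+x","+y","-x"])
edges("lidbot",[T[0],T[1],-.0443],.12,.17,T[2]-.0474,["+x","+y","-x"])
edges("rim",[.5625,-.2402,-.0443],.14,.19,.104,["+x","+y","-x"])
E
```

```text
time_s: 25.27
tool_pos: [0.5635, -0.2394, 0.1924]
ee_rot: [2.266, 2.173, 0.005]
ft_force: [-1.3, 0.9, -2.7]
width: 0.142
grip_force: 61.0
N 1 shift [-0.023 -0.031  0.809] turn [ 0.0005 -0.0001  0.0004] | total dist mm [-0.9 -1.2 32.4] turn deg [ 0.2 -0.   0.1]
[ 0.5632 -0.2393  0.1924]
lidtop +x [(5.5, 12.5), (5.0, 3.3), (0.0, 8.2), (0.0, 14.2), (-0.5, -15.4), (-0.5, -17.6), (-0.5, -18.1), (-0.5, -15.7)] [[407.0, 360.0], [439.0, 93.0]]
lidtop +y [(4.5, 22.4), (4.5, 40.2), (4.5, 39.3), (4.5, 33.5), (4.5, 34.7), (4.5, 36.1), (4.5, 36.1), (4.5, 31.3)] [[439.0, 93.0], [199.0, 92.0]]
lidtop -x [(-1.0, 4.6), (-1.5, 6.8), (-1.5, -8.0), (-1.5, -28.0), (-1.5, 10.3), (-1.5, 3.8), (3.0, 2.9), (3.5, 14.0)] [[199.0, 92.0], [230.0, 360.0]]
lidbot +x [(7.0, -0.5), (-2.5, -0.3), (4.0, 15.2), (4.0, 6.4), (3.0, -13.8), (3.5, -16.3), (3.0, -16.2), (3.0, -15.8)] [[403.0, 349.0], [431.0, 94.0]]
lidbot +y [(5.5, 35.8), (5.5, 38.8), (5.5, 35.5), (5.5, 30.1), (-0.5, -30.3), (5.5, 30.1), (5.5, 29.9), (5.0, 30.3)] [[431.0, 94.0], [207.0, 94.0]]
lidbot -x [(2.5, 4.3), (2.5, 6.3), (2.5, -3.5), (2.5, -25.0), (2.5, 8.7), (2.5, 8.1), (-5.0, 0.4), (7.5, 14.1)] [[207.0, 94.0], [235.0, 349.0]]
rim +x [(-0.5, 0.2), (-7.5, -1.2), (0.0, -0.3), (4.5, -2.0), (1.5, -0.5), (-0.5, -0.6), (7.0, 0.5), (-2.5, 0.4)] [[400.0, 321.0], [424.0, 83.0]]
rim +y [(-0.5, 29.6), (-0.5, 31.1), (-0.5, 27.4), (-0.5, 26.1), (-0.5, 27.2), (-0.5, 28.7), (-0.5, 28.8), (-0.5, 30.1)] [[424.0, 83.0], [212.0, 82.0]]
rim -x [(7.5, 4.2), (7.5, 3.7), (7.0, 6.3), (7.5, -9.3), (7.5, -18.5), (7.5, 6.8), (7.5, 8.3), (-2.0, 0.5)] [[212.0, 82.0], [237.0, 321.0]]
```

Run:
```python
from h import *
p=ctrl.camera("wrist");o=ctrl.get_obs();T=o["tool_pos"]
g=cv2.GaussianBlur(cv2.cvtColor(p["pixels"],cv2.COLOR_BGR2GRAY),(0,0),.7).astype(np.float32)
x=[T[0],T[1],-.0443];ss=np.linspace(-.008,.008,33)
for t in(-.04,-.02,0,.02,.04):
    P=np.array([[t,.085+s,T[2]-.0374] for s in ss]);uv=proj(p,place(P,*x)).astype(np.float32)
    pr=cv2.remap(g,uv[:,0:1],uv[:,1:2],cv2.INTER_LINEAR).ravel();print(t,pr[::2].astype(int))
```

```text
-0.04 [125 124 125 126 125 125 123  92  53  56  56  55  63 146 153 146 144]
-0.02 [136 135 137 136 136 136 135 104  52  55  55  55  61 140 144 139 141]
0 [132 132 133 132 133 133 132 105  52  54  54  54  60 132 147 146 143]
0.02 [147 147 147 147 146 147 146 119  60  62  64  63  67 144 160 157 154]
0.04 [132 131 132 132 132 132 130 108  61  65  64  64  69 152 159 154 162]
```

```bash
python3 -m inch '[[0.95,-0.02,-0.03,0.4,0,0,0],[0.95,0,0,0.4,0,0,0],[0.95,0,0,0,0,0,0],[0.95,0,0,0,0,0,0],[0.95,0,0,0,0,0,0]]';python3 plan.py .5622 -.2402 .1414 87.46
```

```text
time_s: 25.78
tool_pos: [0.5619, -0.241, 0.1609]
ee_rot: [2.267, 2.171, 0.004]
ft_force: [0.1, -0.5, -1.4]
width: 0.142
grip_force: 60.9
N 1 shift [0.019 0.004 0.488] turn [ 0.0006 -0.0001  0.0002] | total dist mm [ 0.8  0.2 19.5] turn deg [ 0.2 -0.   0.1]
```

```bash
python3 -m inch '[[0.95,0.02,0.005,0.15,0.0005,0,0],[0.95,0,0,0.1,0,0,0],[0.95,0,0,0.05,0,0,0],[0.95,0,0,0,0,0,0],[0.95,0,0,0,0,0,0]]';python3 -m inch '[[0.95,0,0,0.08,0,0,0],[0.95,0,0,0.05,0,0,0],[0.95,0,0,0,0,0,0],[0.95,0,0,0,0,0,0]]'; python3 plan.py .5622 -.2402 .1414 87.46
```

```text
time_s: 26.2
tool_pos: [0.5617, -0.2402, 0.1482]
ee_rot: [-2.269, -2.172, -0.001]
ft_force: [0.3, -0.7, -2.6]
width: 0.148
grip_force: 61.0
time_s: 26.53
tool_pos: [0.5616, -0.2402, 0.1429]
ee_rot: [-2.268, -2.172, -0.0]
ft_force: [-0.2, 0.2, -2.2]
width: 0.146
grip_force: 61.0
N 1 shift [0.    0.015 0.038] turn [-0.0001 -0.0002  0.0001] | total dist mm [0.  0.6 1.5] turn deg [-0.  -0.1  0. ]
```

```bash
python3 -m inch '[[0.95,0,0,0.04,0,0,0],[0.95,0,0,0.03,0,0,0],[0.95,0,0,0,0,0,0],[0.95,0,0,0,0,0,0]]'
```

```text
time_s: 26.87
tool_pos: [0.562, -0.2404, 0.1415]
ee_rot: [2.269, 2.172, 0.001]
ft_force: [-2.0, 0.4, 5.8]
width: 0.147
grip_force: 62.1
```

```bash
python3 -m inch '[[0.5,0,0,0,0,0,0],[0.5,0,0,0,0,0,0],[0.5,0,0,0,0,0,0],[0.5,0,0,-0.5,0,0,0],[0.5,0,0,-1,0,0,0],[0.5,0,0,-1,0,0,0],[0.5,0,0,-1,0,0,0],[0.5,0.4,0,-1,0,0,0]]'; python3 -m inch '[[0.9,0.1,0,-1,0,0,0],[0.9,0,0,-0.3,0,0,0],[0.9,0,0,0,0,0,0],[0.9,0,0,0,0,0,0]]'
python3 - <<'E'
from h import *
p=ctrl.camera("wrist");cv2.imwrite("pics/w7.png",p["pixels"]);print(ctrl.get_obs()["tool_pos"])
d=pick(p,"lid",(320,180));
if d is not None:
  r=d["region"].astype(np.float32);c=[.5625,-.2402,-.0443]
  P=lambda x:[place(box(.12,.17,.094,.104),x[0],x[1],x[2],x[3]),place(box(.014,.07,.104,.134),x[0],x[1],x[2],x[3])]
  x,f=fit([(p,r)],P,[*c,0],(.005,.005,.05,.005));print(np.array(x)-[*c,0],f)
for q in("clamp","case"):
  for d in ctrl.look_for(p,q)[:1]: print(q,np.round(d["box"],1),d["confidence"])
# clamp angle fit
cl=ctrl.trace(p,"clamp")
if cl:
  r=cl[0]["region"].astype(np.float32)
  def C(x):
    a=x[0];L=np.array([[-.076+rr*np.cos(a)-s*np.sin(a),y,.1095+rr*np.sin(a)+s*np.cos(a)] for rr in(-.004,.057) for s in(-.004,.004) for y in(-.012,.012)]);return[place(L,.5625,-.2402,-.0443)]
  print("clamp",fit([(p,r)],C,[1.8],(.1,)))
E
```

```text
time_s: 27.53
tool_pos: [0.5625, -0.227, 0.3207]
ee_rot: [2.271, 2.169, -0.001]
ft_force: [1.1, -0.6, -0.5]
width: 0.501
grip_force: 0.0
time_s: 27.87
tool_pos: [0.5628, -0.221, 0.3715]
ee_rot: [2.268, 2.172, 0.002]
ft_force: [-0.9, 0.1, -0.6]
width: 0.099
grip_force: 0.0
[ 0.56207794 -0.22077134  0.36969967]
[-0.00045771 -0.00100369  0.00151307 -0.00251687] 0.008615199476480484
clamp [252.2 191.4  30.3  36.3] 0.76
case [304.5 180.7 141.  136.2] 0.74
clamp (array([1.90546875]), np.float64(0.10098973661661148))
```

The lid is seated within about 1 mm and 0.1°. Now I'll push the clamp over from behind with shut fingers.

```bash
python3 plan.py .4176 -.2338 .25 87.46
python3 - <<'E'
import numpy as np
W=[(-.145,.25),(-.145,.163),(-.105,.163),(-.075,.165),(-.055,.153),(-.045,.138)]
for a,b in zip(W,W[1:]): print("ty",(b[0]-a[0])/.04,"tz",-(b[1]-a[1])/.04)
E
```

```text
N 5 shift [-0.098 -0.716  0.595] turn [-0.0001 -0.0001  0.    ] | total dist mm [ -19.6 -143.   119.1] turn deg [-0.2 -0.1  0. ]
ty 0.0 tz 2.175
ty 0.9999999999999998 tz -0.0
ty 0.75 tz -0.050000000000000044
ty 0.4999999999999999 tz 0.30000000000000027
ty 0.25000000000000006 tz 0.3749999999999996
```

```bash
python3 -m inch '[[1,-0.1,-0.9,0,0,0,0],[1,-0.1,-0.9,0,0,0,0],[1,-0.1,-0.9,0.5,0,0,0],[1,-0.1,-0.9,1,0,0,0],[1,-0.1,0,1,0,0,0],[1,0,0,0.5,0,0,0],[1,0,0,0,0,0,0],[1,0,0,0,0,0,0]]'; python3 plan.py .4176 -.2338 .163 87.46
```

```text
time_s: 28.78
tool_pos: [0.4252, -0.2336, 0.2588]
ee_rot: [-2.266, -2.169, 0.001]
ft_force: [0.1, -0.8, 0.6]
width: -0.003
grip_force: 0.0
N 3 shift [-0.006 -0.061  0.798] turn [-0.0002 -0.0002  0.    ] | total dist mm [-0.8 -7.2 95.8] turn deg [-0.2 -0.2  0. ]
```

```bash
python3 -m inch '[[1,0,-0.18,0.6,0,0,0],[1,0,0,0.6,0,0,0],[1,0,0,0.6,0,0,0],[1,0,0,0.6,0,0,0],[1,0,0,0,0,0,0],[1,0,0,0,0,0,0]]'; python3 plan.py .4576 -.2356 .163 87.46
```

```text
time_s: 29.28
tool_pos: [0.4197, -0.2339, 0.1646]
ee_rot: [-2.268, -2.172, -0.001]
ft_force: [0.2, -0.5, 0.1]
width: -0.002
grip_force: 0.0
N 1 shift [-0.001  0.948  0.041] turn [-0.0001 -0.0002  0.0002] | total dist mm [-0.1 37.9  1.6] turn deg [-0.  -0.1  0.1]
```

```bash
python3 -m inch '[[1,0,0.3,0.02,0,0,0],[1,0,0.3,0.02,0,0,0],[1,0,0.3,0,0,0,0],[1,0,0.3,0,0,0,0],[1,0,0.3,0,0,0,0],[1,0,0.2,-0.05,0,0,0],[1,0,0,0,0,0,0],[1,0,0,0,0,0,0]]'; python3 plan.py .5076 -.2378 .153 87.46
```

```text
time_s: 29.95
tool_pos: [0.4884, -0.2367, 0.1646]
ee_rot: [2.268, 2.173, 0.003]
ft_force: [-0.3, 0.1, 0.9]
width: -0.0
grip_force: 0.0
N 1 shift [-0.008  0.481  0.29 ] turn [ 0.0003 -0.0001  0.0002] | total dist mm [-0.3 19.2 11.6] turn deg [ 0.1 -0.   0.1]
```

```bash
python3 -m inch '[[1,0,0.25,0.15,0,0,0],[1,0,0.23,0.15,0,0,0],[1,0,0.12,0.18,0,0,0],[1,0,0.12,0.18,0,0,0],[1,0,0,0,0,0,0],[1,0,0,0,0,0,0]]'; python3 plan.py .5176 -.2382 .1375 87.46
```

```text
time_s: 30.45
tool_pos: [0.5156, -0.2378, 0.1384]
ee_rot: [-2.269, -2.172, -0.0]
ft_force: [-4.8, 0.4, 8.3]
width: 0.001
grip_force: 4.5
N 1 shift [-0.007  0.051  0.023] turn [-0.0001 -0.0001  0.0001] | total dist mm [-0.3  2.1  0.9] turn deg [-0. -0.  0.]
```

```bash
python3 -m inch '[[1,0,0,0.04,0,0,0],[1,0,0,0.04,0,0,0],[1,0,0,0,0,0,0],[1,0,0,0,0,0,0]]'
```

```text
time_s: 30.78
tool_pos: [0.5156, -0.2379, 0.1381]
ee_rot: [2.269, 2.172, 0.001]
ft_force: [-9.6, 3.6, 27.2]
width: 0.001
grip_force: 13.3
```

```bash
python3 -m inch '[[1,0,-0.05,-0.3,0,0,0],[1,0,0,-1,0,0,0],[1,0,0,-1,0,0,0],[1,0,0.5,-1,0,0,0],[1,0.4,0.5,-1,0,0,0],[1,0.1,0.2,-1,0,0,0],[1,0,0,-0.5,0,0,0],[1,0,0,0,0,0,0]]'
python3 - <<'E'
from h import *
p=ctrl.camera("wrist");print(ctrl.get_obs()["tool_pos"],ctrl.get_obs()["ft_force"])
d=pick(p,"lid",(320,180));cl=ctrl.trace(p,"clamp");c=[.5625,-.2402,-.0443]
def C(x):
    a=x[0];L=np.array([[-.076+rr*np.cos(a)-s*np.sin(a),y,.1095+rr*np.sin(a)+s*np.cos(a)] for rr in(-.004,.057) for s in(-.004,.004) for y in(-.012,.012)]);return[place(L,*c)]
for k in cl[:2]: print("clamp",np.round(k["box"],1),k["confidence"],fit([(p,k["region"].astype(np.float32))],C,[.05],(.2,)))
q=proj(p,C([0])[0]);print("pred shut box",q.min(0),q.max(0))
if d is not None:
  r=cv2.morphologyEx(d["region"].astype(np.float32),cv2.MORPH_CLOSE,np.ones((25,25)))
  P=lambda x:[place(box(.12,.17,.094,.104),*x),place(box(.014,.07,.104,.134),*x)]
  x,f=fit([(p,r)],P,[*c,0],(.005,.005,.05,.005));print(np.array(x)-[*c,0],f)
t=ctrl.camera("top")
for q in("bottle","vial","spray","mug","spoon","bowl","soap","lid"):print(q,[np.round(d["box"][:2]).tolist() for d in ctrl.look_for(t,q)[:5]])
E
```

```text
time_s: 31.45
tool_pos: [0.5631, -0.2227, 0.3654]
ee_rot: [2.259, 2.165, 0.01]
ft_force: [0.9, 0.6, 0.1]
width: 0.0
grip_force: 0.0
[ 0.56154959 -0.22237045  0.36222009] [-0.24596318 -0.27437315 -0.06452503]
clamp [278.9 186.7  42.5  25.8] 0.64 (array([0.04765625]), np.float64(0.07537553459405899))
pred shut box [256.13405787 174.20625736] [303.72439984 193.36894064]
[-0.00021807 -0.00111109 -0.00143867 -0.00251996] 0.008527141064405441
bottle [[276.0, 172.0], [340.0, 174.0], [330.0, 154.0]]
vial [[400.0, 170.0]]
spray [[361.0, 140.0]]
mug [[289.0, 143.0]]
spoon []
bowl [[233.0, 156.0]]
soap [[157.0, 256.0]]
lid [[401.0, 217.0]]
```

```bash
python3 -c "
from workcell import ctrl
print(ctrl.close_job())"
```

```text
the job is handed in; nothing more can be done
None
```

The job is handed in at about 31 s: the bottle went in upright, the lid measured flush on the case to about 1 mm before and after clamping, and the clamp was pressed down to a hard stop at its shut height; the hand-in gave no verdict.

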